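# Tighten the glue press with the ratchet wrench

## Robot

A 6-joint arm with a two-finger parallel gripper is mounted at the origin on the work surface. World frame = base frame: x ahead of the robot, y to its left, z up, the work surface at z = 0. Lengths are in m, angles in rad, forces in N, time in s.
With the tool pointing down it reaches from about 0.35 to 0.85 m from the base axis. Payload 8.1 kg.
Tool frame: the origin (TCP) lies on the centre line of the jaws, within the pads' length; the fingertips stand 19 mm ahead of it and the grasp point (between the pads) is the TCP (robot.tips_ahead is the distance from the TCP to the fingertips, in m); y points along the fingers, z is the direction in which the jaws open and shut, and the axes are right-handed (so a half turn about y gives the same grasp; the last joint's range is limited). The gripper opens to 93 mm and grips with 3 to 60 N. Pads are 15 mm wide; open, the fingers measure 128 mm over their backs; the gripper's body (75 mm by 188 mm) begins 65 mm behind the grasp point.
Start: joints at [-0.085, 0.13, 1.488, -0, 1.523, -0.085], TCP at [0.6, 0, 0.238] pointing down, gripper open.
Joint ranges: [-2.96, 2.96], [-0.89, 2.26], [0.02, 2.5], [-1.34, 4.48], [0, 2.73], [-2.66, 2.66]. Speed limits (rad/s): [2.39, 2.39, 2.79, 3.14, 3.14, 3.14].

## Interface

Orientations are given as a rotation vector (axis times angle).
In Python, from plant import robot, imaging, models gives the robot as it stands.
- The arm moves only by the tool carry_out, never from a script. Its argument "motion" is one flat list of numbers, 7 for each row, row after row: the shift along the tool's x, y, z in m, then the turn, a rotation vector about the tool's x, y, z in degrees, then the opening, from -1 (shut) to 1 (fully open). A call has exactly 5 rows; each row shifts and turns the pose as measured when the row begins, along the tool's axes as they then stand; what a row does not reach is not made up. A row lasts 1/10 s, in which the tool goes at most 50 mm and 8.59 degrees, less where a joint would pass 70% of its speed; a pose out of reach is approached as far as the arm can. A call is refused whole if a number of a shift passes 0.05 or a number of a turn 8.59, either way. A call with a gripper value outside its range is refused whole. The fingers move at their own pace and stop on an object; "squeeze" is the grip in N (left out, the last holds). Time passes only in rows, so rows that do not move let the fingers close, or fill a call up. It gives the time, the measured TCP pose, the force and the opening at its end, in the units of the state.
- robot.read_state(): the state, without advancing time (a new reading comes with each control period).
- imaging.read_camera(name): name is "scene" or "side" or "wrist"; returns the picture (480x640x3 uint8, blue, green, red); there is no depth.
- imaging.camera_model(name): a dict with "K" (3x3 intrinsics, pixels), "k1" (the pictures are not rectified: a ray, as slopes to the right and down, at radius r is drawn at 1 + k1 r^2 times it, then the intrinsics apply), "position" and "orientation" of the camera in the world. Camera axes: x right, y down, z forward; pixel columns grow to the right and rows downward; lengths in m; the calibration is good to about 2 mm. A picture is of the moment at which its call begins: read the wrist's pose just before it. camera_model takes no time and is no camera call; for the wrist camera it gives the pose at the moment of the call.
- robot.close_job(): hands the job in, once; it reports no verdict.
Trained networks look in the newest picture that a camera, given by its name, has taken for a name from the list of things; names that differ only in an ending like _2 or _b are one class to them, and where a whole thing is asked for, a point or a joint stands for the part that bears it (a point fixed in the world has none). Each returns a list of dicts, best first, with "confidence" (0 to 1); they miss things now and then, are a little off and sometimes report something else, mostly with a low value. They report only what shows in the picture. A call takes as long as a camera call. They do not tell look-alikes from the thing itself.
- models.outline_of(camera, thing): "pixels" (480x640 bool, what is visible of it) and "pixel" ([column, row] in pixels, amid what is visible of it).
The state is a dict: "t": time; "q": joint angles; "dq": joint speeds; "joint_torque": joint torques, N m; "tool_pos": TCP position; "orientation": TCP orientation; "force": force on the tool from outside, world axes, zero at the start; "wrist_torque": the same for the moment, N m; "opening": finger opening in m.
Only numpy, scipy, OpenCV 4.12 (cv2) and the standard library are available. Lean on these libraries where they do the work, as an engineer would, in place of code of your own. Each camera call takes 0.05 s, during which the arm holds its last target.

## Task

Pick up the ratchet wrench, seat it fully home on the square spindle end on top of the glue press and swing its handle back and forth, clockwise to drive, until the ram bears firmly on the glued-up block, well tightened but without crushing it. Leave the wrench on the spindle and let go; work the press only through the wrench, never by touching it with the gripper, keep the block where it lies and leave the other things on the bench alone.

Things in the scene. Friction and masses are not known exactly. Their poses are not given: they have to be found in the camera images.
- wrench: Loose ratchet wrench lying flat, steel with black rubber handle, about 0.4 kg, 228 mm long, 18 mm thick. Origin on the axis of its square hole, at the underside of the 55 mm round head; z up, x along the handle. Clockwise from above it drives (within one tooth, 22.5 degrees, of play); counter-clockwise it slips with under 0.4 N m of drag.
- grip (a point): Where to hold the wrench: mid-height of the rubber handle, 120 mm from the hole's axis, 9 mm above the wrench's underside. x along the handle, away from the head. The rubber is 24 mm wide and 18 mm high, from 50 mm nearer the head to 80 mm further out; a 16 mm steel neck joins it to the head.
- bore (a point): Centre of the wrench's square through-hole, at its underside, on the ratchet insert that turns in the head about z. The hole is 21.5 mm across flats, sides parallel to this frame's x and y, 18 mm deep, open above and below. At the start x is within a few degrees of the handle's direction.
- press: Green C-frame glue press bolted to the bench. Origin on the bench under the vertical spindle axis. Column on the +x side (60 to 106 mm out), mouth towards -x; its arm, 115 mm high and 50 mm wide, carries spindle and ram on the axis. Clockwise from above lowers the ram 2.5 mm per rad; at the start it stands 6 to 8.5 mm above the block, so 2.4 to 3.3 rad of turning come before contact.
- square (a point): Centre of the top of the spindle's square end, 150 mm above the bench, turning with it; any heading at the start. 20 mm across flats, sides parallel to this frame's x and y; the top 5 mm taper to 14 mm. 24 mm below this point is a 40 mm round collar: fully home, the wrench's origin rests 21 to 24 mm below this point (let go, the handle droops up to 9 degrees).
- blank: Loose block of two glued boards, 70 x 110 x 40 mm (x, y, z), on the bench under the ram; origin: centre of the underside. Driving costs 0.5 to 0.8 N m of friction (which also keeps the spindle from turning back); with the ram on the block the torque climbs 0.8 to 1.7 N m per rad. At 1.1 to 1.4 N m (9 to 12 N at the grip) it is firmly held: stop; near 1.9 N m (16 N) it is crushed.
- spanner: Plain open-ended spanner, 170 mm long, flat steel. Not part of the job.
- offcut: Wood offcut 50 x 70 x 30 mm. Not part of the job.
- mallet: Wooden mallet. Not part of the job.
- plane: Wooden hand plane, 240 mm long. Not part of the job.
- trysquare: Try square with wooden stock. Not part of the job.
- tin: Open tin, 50 mm high. Not part of the job.
- glue: White glue bottle, 150 mm high. Not part of the job.
- screwdriver: Screwdriver with a wooden handle. Not part of the job.
Not all that is in view belongs to the job. What is shaped like the wrench but green is not meant.

How it is judged:
By the outcome, as a careful person would: the job done as asked, in the order asked, and still so for the second after the job is handed in, with the robot touching nothing.
It also fails if it takes over 72 s, if anything falls off the work surface, if the arm or the gripper's body presses on something with over 40 N, if the wrist force passes 120 N, or if a joint passes its speed limit or range.

## Working session

There is one attempt and no reset: what is moved stays moved. The work goes in short steps, Python scripts to look and compute and a tool call to move; the robot and the scene stay as the last step left them, time stands still between calls to the robot, and variables do not carry over. Pictures are saved under pics/ and viewed, and the job is handed in when it is done.

Besides the shell and the picture viewer there is one more tool, called after "Call:" by a JSON object that holds its "op" and its "data", one argument or row to a line. carry_out: Moves the arm, as the interface text tells. Its arguments: {"type":"object","properties":{"motion":{"type":"array","items":{"type":"number"}},"squeeze":{"type":"number"}},"required":["motion"]}

```bash
ls; mkdir -p pics; python3 - <<'E'
from plant import robot, imaging, models
import cv2, numpy as np
s=robot.read_state()
for k,v in s.items(): print(k,v)
for c in ["scene","side","wrist"]:
    im=imaging.read_camera(c); cv2.imwrite(f"pics/{c}0.png",im)
    m=imaging.camera_model(c); print(c,m)
E
```

```text
pics
t 0.0
q [-8.54302122e-02  1.31155757e-01  1.48927155e+00  7.23783130e-06
  1.52303261e+00 -8.54018133e-02]
dq [-2.52944685e-03 -7.12005981e-04  9.73927882e-04 -8.70180556e-05
 -1.40258661e-03  4.46349488e-04]
joint_torque [-1.61290725e-03 -5.59853125e+01 -4.91755986e+01  7.67333270e-02
  3.59135563e-02 -2.97389461e-04]
tool_pos [5.99454881e-01 5.34992081e-05 2.36594920e-01]
orientation [-1.21043278  1.21066892 -1.20821822]
force [-0.147179    0.16902609  0.02664028]
wrist_torque [-0.04165362  0.02968893  0.02461275]
opening 0.09287334182890983
scene {'K': array([[486.85270032,   0.        , 320.99242792],
       [  0.        , 486.85270032, 237.34242013],
       [  0.        ,   0.        ,   1.        ]]), 'k1': 0.03769283291152625, 'position': array([1.47039001, 0.05198878, 0.75087249]), 'orientation': array([-1.57292551, -1.64728151,  0.92565108])}
side {'K': array([[614.04059703,   0.        , 314.1527953 ],
       [  0.        , 614.04059703, 245.6470169 ],
       [  0.        ,   0.        ,   1.        ]]), 'k1': -0.06600875336307713, 'position': array([ 0.06874837, -0.79677102,  1.18059393]), 'orientation': array([-2.40186336,  0.56145438, -0.20913375])}
wrist {'K': array([[364.88254594,   0.        , 324.03686472],
       [  0.        , 364.88254594, 236.30318638],
       [  0.        ,   0.        ,   1.        ]]), 'k1': -0.005274870202489398, 'position': array([0.59842648, 0.06790706, 0.38333252]), 'orientation': array([ 2.89339398e+00, -8.52055777e-04, -1.25458014e-03])}
```

View pics/scene0.png

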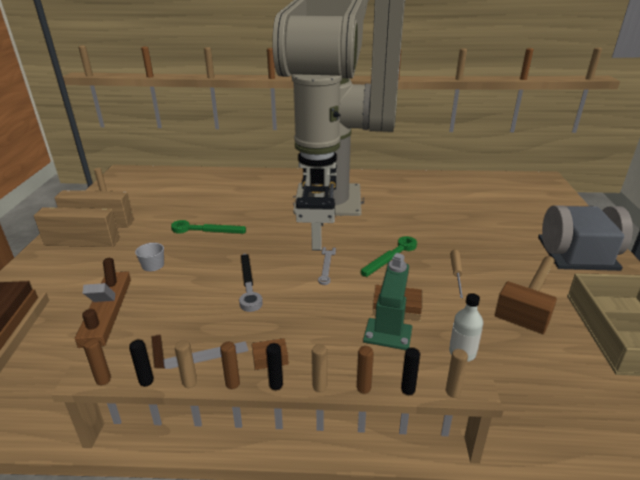

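View pics/side0.png

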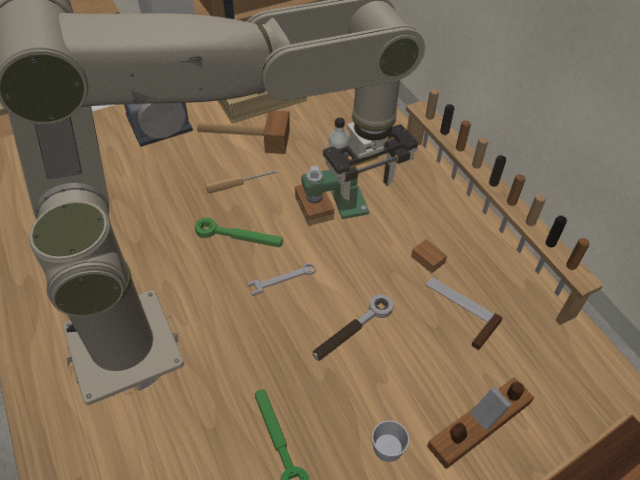

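View pics/wrist0.png

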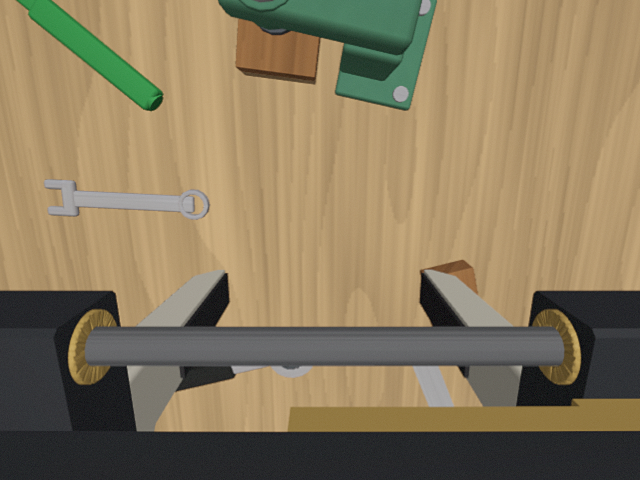

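```bash
cat > h.py <<'E'
from plant import robot, imaging, models
import cv2, numpy as np
from scipy.spatial.transform import Rotation as R
def ray(m,px):
    K=m['K'];d=np.array([m['k1'],0,0,0,0.])
    u=cv2.undistortPoints(np.array([[px]],float),K,d)[0,0]
    return m['position'],R.from_rotvec(m['orientation']).apply([u[0],u[1],1.])
def onz(m,px,z):
    o,d=ray(m,px); return o+d*(z-o[2])/d[2]
def tri(rays):
    A=0;b=0
    for o,d in rays:
        d=d/np.linalg.norm(d);P=np.eye(3)-np.outer(d,d);A=A+P;b=b+P@o
    x=np.linalg.solve(A,b)
    return x,[np.linalg.norm((np.eye(3)-np.outer(d,d)/(d@d))@(x-o)) for o,d in rays]
def proj(m,X):
    r=R.from_rotvec(m['orientation']).inv().as_rotvec()
    t=-R.from_rotvec(r).apply(m['position'])
    return cv2.projectPoints(np.atleast_2d(X).astype(float),r,t,m['K'],np.array([m['k1'],0,0,0,0.]))[0][:,0]
E
python3 - <<'E'
from h import *
s=robot.read_state()
print(R.from_rotvec(s['orientation']).as_matrix().round(3))
for c in ["scene","side"]:
    im=imaging.read_camera(c); m=imaging.camera_model(c)
    for n in ["wrench","grip","bore","press","square","blank"]:
        for o in models.outline_of(c,n)[:3]:
            p=o['pixels']; ys,xs=np.nonzero(p)
            z={'wrench':.009,'grip':.009,'bore':.009,'square':.15,'blank':.04,'press':.1}[n]
            rect=cv2.minAreaRect(np.c_[xs,ys].astype(np.float32))
            print(c,n,round(o['confidence'],2),np.round(o['pixel'],1),len(xs),onz(m,o['pixel'],z).round(3),np.round(np.array(rect[0]+rect[1]+(rect[2],)),1))
    cv2.imwrite(f"pics/{c}_z.png",cv2.resize(im[200:360,200:440] if c=="scene" else im[140:370,230:430],None,fx=3 if c=="scene" else 2.5,fy=3 if c=="scene" else 2.5,interpolation=cv2.INTER_CUBIC))
E
```

```text
[[-0.    -0.001  1.   ]
 [-1.     0.    -0.   ]
 [-0.    -1.    -0.001]]
scene wrench 0.98 [247.6 291.3] 730 [ 0.527 -0.179  0.009] [250. 283.  58.  22.  90.]
scene wrench 0.9 [204.2 223.9] 656 [ 0.203 -0.37   0.009] [207.5 227.   73.2  12.4   2. ]
scene wrench 0.71 [391.9 251.7] 669 [0.334 0.189 0.009] [388.  254.3  17.7  64.6  60.9]
scene grip 0.91 [244.1 293.2] 712 [ 0.535 -0.186  0.009] [250.  282.5  57.   22.   90. ]
scene grip 0.75 [204.2 230.6] 614 [ 0.242 -0.36   0.009] [208.5 226.5  13.   73.   90. ]
scene grip 0.65 [389.3 253.1] 634 [0.341 0.182 0.009] [387.4 254.6  17.3  64.1  60.5]
scene bore 0.6 [247.8 295.7] 81 [ 0.544 -0.175  0.009] [250.  298.5  12.    7.    0. ]
scene bore 0.6 [180.1 223.3] 27 [ 0.202 -0.444  0.009] [179.4 223.9   3.8   7.3  71.6]
scene press 0.75 [391.4 312. ] 2842 [0.698 0.155 0.1  ] [396.3 301.2  46.8  94.3  14. ]
scene square 0.49 [395.9 260.8] 274 [0.586 0.169 0.15 ] [397.  262.5  19.   18.   90. ]
scene blank 0.89 [409.5 301. ] 700 [0.586 0.208 0.04 ] [397.3 301.5  49.6  32.8   7. ]
scene blank 0.34 [469.1 327.6] 1468 [0.67  0.325 0.04 ] [466.9
[... 455 characters left out ...]
23.4  96.2  48.2]
side grip 0.55 [237.2 235.1] 953 [0.345 0.175 0.009] [238.8 231.7  88.8  19.1   7.1]
side bore 0.47 [381.8 300.6] 85 [ 0.57  -0.156  0.009] [381.5 302.5   9.   13.   90. ]
side bore 0.44 [203.7 224.1] 80 [0.282 0.247 0.009] [205. 225.   8.  12.  90.]
side bore 0.39 [293.2 476.9] 91 [ 0.214 -0.431  0.009] [295.  475.5   7.   16.   90. ]
side press 0.91 [334.8 188.4] 1745 [0.596 0.134 0.1  ] [335.5 194.1  75.1  43.3  16.7]
side press 0.4 [478.4 309.3] 1157 [ 0.703 -0.315  0.1  ] [456.6 314.1  84.   40.3  29.6]
side square 0.74 [311.6 176.6] 230 [0.54 0.15 0.15] [313.8 175.4  16.6  16.3  49.4]
side blank 0.8 [314.7 208.1] 814 [0.547 0.146 0.04 ] [314.5 202.7  44.1  29.5  65.6]
```

```bash
python3 - <<'E'
from h import *
im=cv2.imread('pics/side0.png')
cv2.imwrite("pics/side_sp.png",cv2.resize(im[150:230,280:380],None,fx=7,fy=7,interpolation=cv2.INTER_CUBIC))
im=cv2.imread('pics/scene0.png')
cv2.imwrite("pics/scene_sp.png",cv2.resize(im[240:350,350:450],None,fx=5,fy=5,interpolation=cv2.INTER_CUBIC))
E
```

```text
(no output)
```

View pics/scene_sp.png

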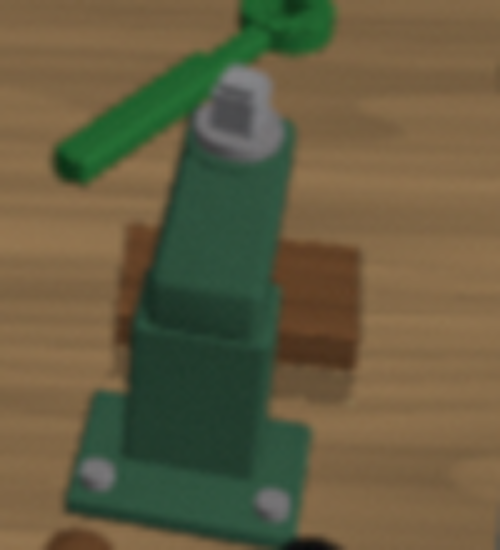

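View pics/side_sp.png

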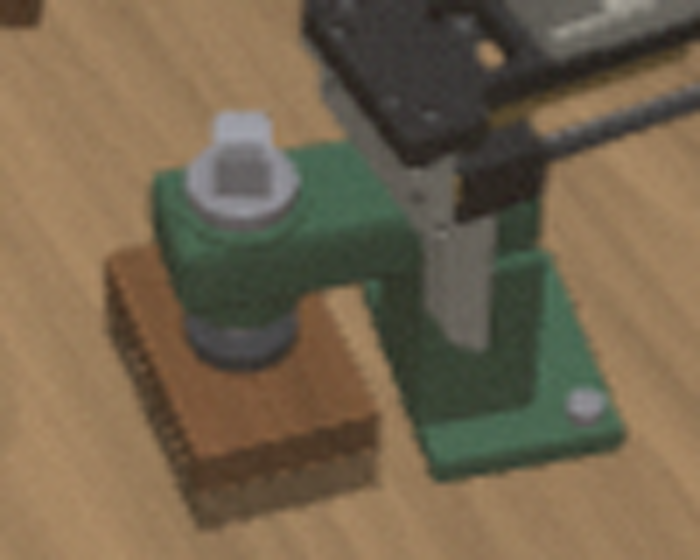

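```bash
python3 - <<'E'
from h import *
sc=imaging.camera_model("scene");si=imaging.camera_model("side")
print("bore",tri([ray(sc,(250,298.5)),ray(si,(381.5,302.5))]), onz(sc,(250,298.5),.012),onz(si,(381.5,302.5),.012))
print("top",tri([ray(sc,(398.6,255.2)),ray(si,(314.7,168.3))]), onz(sc,(398.6,255.2),.15),onz(si,(314.7,168.3),.15))
print("collar",tri([ray(sc,(397.8,266)),ray(si,(314.7,176.4))]), onz(sc,(397.8,266),.126),onz(si,(314.7,176.4),.126))
# wrench axis: PCA on handle from masks projected to z=.012
for c,m,bore in(("scene",sc,0),("side",si,0)):
    imaging.read_camera(c)
    o=[o for o in models.outline_of(c,"wrench") if onz(m,o['pixel'],.01)[0]>.4][0]
    ys,xs=np.nonzero(o['pixels'])
    P=np.array([onz(m,(x,y),.012)[:2] for x,y in zip(xs,ys)])
    r=cv2.minAreaRect((P*1000).astype(np.float32)); print(c,r)
    mu=P.mean(0);w,v=np.linalg.eigh(np.cov((P-mu).T)); d=v[:,1]; 
    if d[0]>0:d=-d
    t=(P-mu)@d; print(mu,d,np.degrees(np.arctan2(d[1],d[0])),t.min(),t.max(), "head end",mu+d*t.min(),"tail",mu+d*t.max())
    h=P[t>t.max()-.10]; mh=h.mean(0);w,v=np.linalg.eigh(np.cov((h-mh).T)); d=v[:,1]; d=-d if d[0]>0 else d
    print(" handle",mh,np.degrees(np.arctan2(d[1],d[0])))
E
```

```text
bore (array([ 0.56350374, -0.16501499,  0.01681339]), [np.float64(0.0009237484337071157), np.float64(0.0009237484337070984)]) [ 0.55828298 -0.16715641  0.012     ] [ 0.56525876 -0.16146611  0.012     ]
top (array([0.56083508, 0.17660927, 0.14750511]), [np.float64(0.0010860893807237502), np.float64(0.0010860893807239152)]) [0.56333981 0.1770496  0.15      ] [0.55965044 0.17283839 0.15      ]
collar (array([0.56154244, 0.17720648, 0.11898773]), [np.float64(0.0007843539742613099), np.float64(0.0007843539742612277)]) [0.57076694 0.17650133 0.126     ] [0.55830681 0.16976685 0.126     ]
scene ((483.868408203125, -180.44293212890625), (245.8628692626953, 52.57591247558594), 10.166799545288086)
[ 0.51267808 -0.17980909] [-0.96753577 -0.25273413] -165.36063666443553 -0.09504139533110718 0.15243449497262565 head end [ 0.60463403 -0.15578888] tail [ 0.36519225 -0.21833449]
 handle [ 0.41545091 -0.20538017] -165.0688317673548
side ((478.7321472167969, -197.22610473632812), (235.52120971679688, 59.96231460571289), 18.741819381713867)
[ 0.48245073 -0.18920015] [-0.96862812 -0.24851471] -165.61036244021304 -0.11127308327592754 0.12396090109082616 head end [ 0.59023297 -0.16154716] tail [ 0.36237871 -0.22000626]
 handle [ 0.4106609  -0.20740792] -164.13050276596908
```

```bash
python3 - <<'E'
from h import *
im=cv2.imread('pics/side0.png')
cv2.imwrite("pics/side_w.png",cv2.resize(im[285:370,300:405],None,fx=7,fy=7,interpolation=cv2.INTER_CUBIC))
E
```

```text
(no output)
```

View pics/side_w.png

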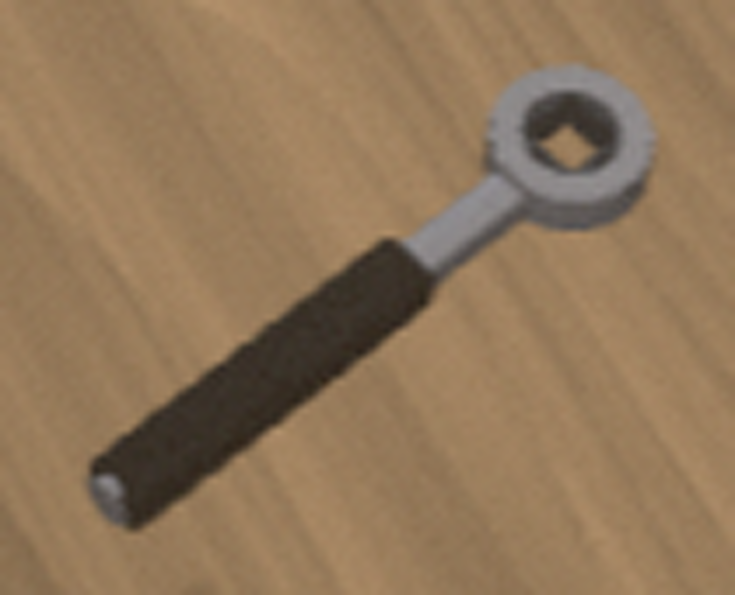

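```bash
cat >> h.py <<'E'
def Rt(phi):  # tool down, x heading phi deg
    c,s=np.cos(np.radians(phi)),np.sin(np.radians(phi))
    return np.array([[c,0,-s],[s,0,c],[0,-1,0.]])
def cur():
    s=robot.read_state(); M=R.from_rotvec(s['orientation']).as_matrix()
    phi=np.degrees(np.arctan2(M[1,0],M[0,0]))
    return s,s['tool_pos'],M,phi
def plan(target,phi,n,M0=None,p0=None):
    s,p,M,ph=cur()
    d=(phi-ph+180)%360-180
    err=R.from_matrix(M.T@Rt(phi)).as_rotvec()
    rv=np.degrees(err)
    out=[]
    pp=np.array(p);Mc=M
    for i in range(n):
        st=(np.array(target)-p)/n
        sh=Mc.T@st
        out.append(np.r_[np.round(sh,4),np.round(rv/n,2)])
        Mc=Mc@R.from_rotvec(err/n).as_matrix()
    print("pos",np.round(p,4),"phi",round(ph,2),"tilt",np.round(M[2],4),"dphi",round(d,2))
    for o in out: print(o.tolist())
E
python3 -c "
from h import *
plan([.446,-.196,.14],-165,10)"
```

```text
pos [0.6    0.     0.2376] phi -90.0 tilt [ 0. -1. -0.] dphi -75.0
[0.0196, 0.0098, -0.0154, 0.0, 7.5, 0.0]
[0.0214, 0.0098, -0.0127, 0.0, 7.5, 0.0]
[0.0229, 0.0098, -0.0098, 0.0, 7.5, 0.0]
[0.024, 0.0098, -0.0067, 0.0, 7.5, 0.0]
[0.0247, 0.0098, -0.0035, 0.0, 7.5, 0.0]
[0.0249, 0.0098, -0.0003, 0.0, 7.5, 0.0]
[0.0247, 0.0098, 0.003, 0.0, 7.5, 0.0]
[0.0241, 0.0098, 0.0062, 0.0, 7.5, 0.0]
[0.0231, 0.0098, 0.0093, 0.0, 7.5, 0.0]
[0.0217, 0.0098, 0.0122, 0.0, 7.5, 0.0]
```

Call:
{"op": "carry_out", "data": {
  "motion": [0.0196,0.0098,-0.0154,0,7.5,0,1,0.0214,0.0098,-0.0127,0,7.5,0,1,0.0229,0.0098,-0.0098,0,7.5,0,1,0.024,0.0098,-0.0067,0,7.5,0,1,0.0247,0.0098,-0.0035,0,7.5,0,1]
}}

```text
t: 1.55
tool_pos: [0.5228, -0.098, 0.1889]
orientation: [-0.808, 1.681, -1.685]
force: [-0.1, 0.4, 0.2]
opening: 0.0933
```

Call:
{"op": "carry_out", "data": {
  "motion": [0.0249,0.0098,0,0,7.5,0,1,0.0247,0.0098,0.003,0,7.5,0,1,0.0241,0.0098,0.0062,0,7.5,0,1,0.0231,0.0098,0.0093,0,7.5,0,1,0.0217,0.0098,0.0122,0,7.5,0,1]
}}

```text
t: 2.05
tool_pos: [0.4405, -0.1976, 0.1383]
orientation: [-0.222, 2.102, -2.106]
force: [1.1, -0.5, 0.1]
opening: 0.0929
```

```bash
python3 - <<'E'
from h import *
plan([.446,-.196,.14],-165,2)
m=imaging.camera_model("wrist"); im=imaging.read_camera("wrist"); cv2.imwrite("pics/w1.png",im)
for n in ["wrench","bore"]:
    for o in models.outline_of("wrist",n)[:2]:
        print(n,o['confidence'],o['pixel'],onz(m,o['pixel'],.018))
im=imaging.read_camera("side"); cv2.imwrite("pics/s1.png",im)
im=imaging.read_camera("scene"); cv2.imwrite("pics/c1.png",im)
E
```

```text
pos [ 0.4405 -0.1976  0.1383] phi -167.58 tilt [-0.0065 -1.      0.0025] dphi 2.58
[-0.0029, -0.0009, -0.0002, -0.07, -1.29, -0.18]
[-0.0029, -0.0009, -0.0001, -0.07, -1.29, -0.18]
wrench 0.9 [320.0, 141.7] [ 0.50706839 -0.17993369  0.018     ]
bore 0.63 [317.4, 45.9] [ 0.56741149 -0.16508039  0.018     ]
```

View pics/w1.png

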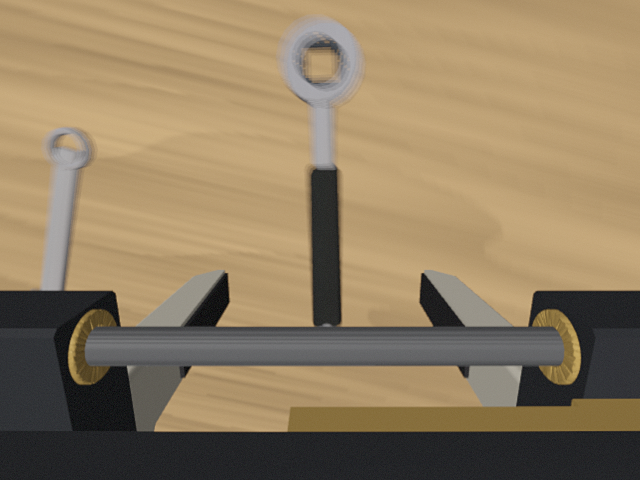

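View pics/s1.png

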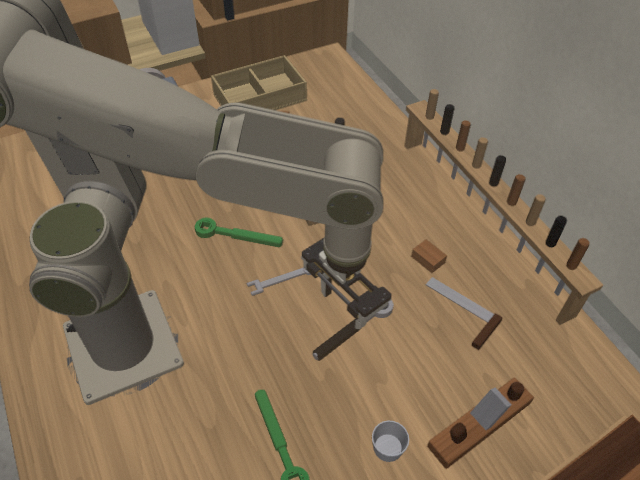

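Call:
{"op": "carry_out", "data": {
  "motion": [-0.0029,0,0,0,-1.29,-0.18,1,-0.0029,0,0,0,-1.29,-0.18,1,0,0,0,0,0,0,1,0,0,0,0,0,0,1,0,0,0,0,0,0,1]
}}

```text
t: 2.8
tool_pos: [0.451, -0.1932, 0.141]
orientation: [-0.29, 2.065, -2.073]
force: [-0.1, 0.7, -0.1]
opening: 0.0931
```

```bash
python3 - <<'E'
from h import *
plan([.446,-.196,.14],-165,1)
m=imaging.camera_model("wrist"); im=imaging.read_camera("wrist"); cv2.imwrite("pics/w2.png",im)
for n in ["wrench","bore"]:
    for o in models.outline_of("wrist",n)[:1]:
        p=o['pixels'];ys,xs=np.nonzero(p)
        print(n,o['confidence'],o['pixel'],onz(m,o['pixel'],.018),xs.min(),xs.max(),ys.min(),ys.max())
        if n=="wrench":
            P=np.array([onz(m,(x,y),.018)[:2] for x,y in zip(xs,ys)])
            r=cv2.minAreaRect((P*1000).astype(np.float32));print(r)
s,p,M,ph=cur()
g=[.446,-.196,.009];print(proj(m,[g,[.562,-.165,.018],[p[0],p[1],.009]]))
cv2.imwrite("pics/w2z.png",cv2.resize(im[0:180,230:410],None,fx=3.3,fy=3.3,interpolation=cv2.INTER_CUBIC))
E
```

```text
pos [ 0.451  -0.1932  0.141 ] phi -163.84 tilt [-0.0028 -1.      0.0043] dphi -1.16
[0.0055, 0.001, 0.0013, -0.25, 1.16, -0.16]
wrench 0.89 [326.2, 151.0] [ 0.51093435 -0.17758128  0.018     ] 291 367 33 326
((481.4697265625, -186.241943359375), (215.7367706298828, 52.24015426635742), 14.886391639709473)
bore 0.88 [333.9, 63.5] [ 0.56824078 -0.16640074  0.018     ] 307 353 51 100
[[325.53613146 238.70403367]
 [329.35776091  72.34897009]
 [324.08673124 232.27367129]]
```

View pics/w2z.png

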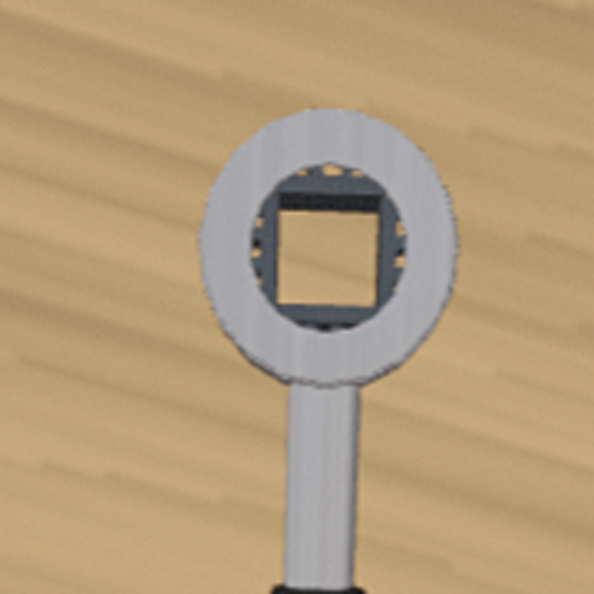

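```bash
python3 - <<'E'
from h import *
m=imaging.camera_model("wrist")
im=cv2.imread("pics/w2.png")
g=cv2.cvtColor(im,cv2.COLOR_BGR2GRAY)
# subpixel edges: for rows/cols find gradient extremes
def edge_rows(rows,x0,x1,sign):
    out=[]
    for y in rows:
        r=g[y,x0:x1].astype(float); d=np.diff(r)*sign; i=d.argmax()
        a=d[max(i-1,0):i+2]; k=np.arange(max(i-1,0),max(i-1,0)+len(a))
        a=np.clip(a,0,None); out.append((x0+(a*k).sum()/a.sum()+.5,y))
    return out
def head(pts,z):
    P=np.array([onz(m,p,z)[:2] for p in pts]); mu=P.mean(0);u,s,v=np.linalg.svd(P-mu);d=v[0]
    if d[0]>0:d=-d
    return mu,np.degrees(np.arctan2(d[1],d[0])),s[1]/np.sqrt(len(P))
L=edge_rows(range(67,91),307,321,+1);Rr=edge_rows(range(67,91),338,352,-1)
print("bore L,R z=.0/.018",head(L,.018),head(Rr,.018),head(L,0),head(Rr,0))
L=edge_rows(range(122,172),308,322,+1);Rr=edge_rows(range(122,172),332,345,-1)
print("neck",head(L,.012),head(Rr,.012))
def edge_cols(cols,y0,y1,sign):
    out=[]
    for x in cols:
        r=g[y0:y1,x].astype(float); d=np.diff(r)*sign; i=d.argmax()
        out.append((x,y0+i+.5))
    return out
far=edge_cols(range(318,342),58,70,+1);near=edge_cols(range(318,342),84,98,-1)
print("far z0",head(far,0),"near z.018",head(near,.018))
# rubber edges
L=edge_rows(range(190,310),300,322,-1);Rr=edge_rows(range(190,310),330,352,+1)
print("rubber",head(L,.012),head(Rr,.012))
E
```

```text
bore L,R z=.0/.018 (array([ 0.5549623 , -0.15622689]), np.float64(-165.77676406014947), np.float64(5.090594026066012e-05)) (array([ 0.56058714, -0.17568443]), np.float64(-165.30127122561686), np.float64(7.606398968639118e-05)) (array([ 0.55771081, -0.15504106]), np.float64(-165.77676406014947), np.float64(5.4305668678003304e-05)) (array([ 0.5637113 , -0.17579806]), np.float64(-165.30127122561692), np.float64(8.114388617683511e-05))
neck (array([ 0.51176125, -0.17078119]), np.float64(-165.26999782138623), np.float64(0.00012163690020070231)) (array([ 0.5154726, -0.1836589]), np.float64(-165.59880300880428), np.float64(0.00011227385746605293))
far z0 (array([ 0.5705925 , -0.16313178]), np.float64(105.119250597709), np.float64(0.00016288003756816457)) near z.018 (array([ 0.54961931, -0.1688992 ]), np.float64(102.83874508572175), np.float64(0.0001663882527351748))
rubber (array([ 0.43380173, -0.18608334]), np.float64(-165.43731203133805), np.float64(8.564940386585743e-05)) (array([ 0.44030648, -0.20876772]), np.float64(-165.51175279699578), np.float64(9.255648771856368e-05))
```

Call:
{"op": "carry_out", "data": {
  "motion": [0.002,0.025,0.001,-0.2,1.6,-0.16,1,0,0.03,0,0,0,0,1,0,0.03,0,0,0,0,1,0,0.02,0,0,0,0,1,0,0,0,0,0,0,1]
}}

```text
t: 3.45
tool_pos: [0.4504, -0.1964, 0.0345]
orientation: [-0.259, 2.082, -2.09]
force: [0.3, 1.1, -0.2]
opening: 0.0928
```

```bash
python3 - <<'E'
from h import *
plan([.4488,-.1948,.0215],-165.5,1)
E
```

```text
pos [ 0.4504 -0.1964  0.0345] phi -165.61 tilt [-0.0032 -1.      0.004 ] dphi 0.11
[0.0012, 0.013, -0.002, -0.23, -0.11, -0.18]
```

Call:
{"op": "carry_out", "data": {
  "motion": [0.0012,0.013,-0.002,-0.23,0,-0.18,1,0,0,0,0,0,0,1,0,0,0,0,0,0,-1,0,0,0,0,0,0,-1,0,0,0,0,0,0,-1],
  "squeeze": 60
}}

```text
t: 3.95
tool_pos: [0.4507, -0.1961, 0.0242]
orientation: [-0.26, 2.084, -2.089]
force: [0.1, 0.2, 0.0]
opening: 0.0735
```

Call:
{"op": "carry_out", "data": {
  "motion": [0,0,0,0,0,0,-1,0,0,0,0,0,0,-1,0,0,0,0,0,0,-1,0,0,0,0,0,0,-1,0,0,0,0,0,0,-1]
}}

```text
t: 4.45
tool_pos: [0.452, -0.1967, 0.026]
orientation: [-0.257, 2.081, -2.09]
force: [0.5, -0.5, 0.3]
opening: 0.0335
```

```bash
python3 - <<'E'
from h import *
s=robot.read_state();print(s['opening'],s['force'],s['wrist_torque'])
plan([.4488,-.1948,.0215],-165.5,1)
E
```

```text
0.03349922257070381 [ 0.48647701 -0.48138778  0.34410533] [ 0.05197506  0.09357947 -0.00682123]
pos [ 0.452  -0.1967  0.026 ] phi -165.62 tilt [-0.0053 -1.      0.0049] dphi 0.12
[0.0026, 0.0044, -0.0027, -0.28, -0.12, -0.3]
```

Call:
{"op": "carry_out", "data": {
  "motion": [0.0026,0.0044,-0.002,-0.28,0,-0.3,-1,0,0,0,0,0,0,-1,0,0,0,0,0,0,-1,0,0,0,0,0,0,-1,0,0,0,0,0,0,-1]
}}

```text
t: 4.95
tool_pos: [0.4488, -0.1953, 0.0212]
orientation: [-0.264, 2.088, -2.087]
force: [0.4, 0.7, 0.8]
opening: 0.0232
```

```bash
python3 - <<'E'
from h import *
for i in range(3):
    imaging.read_camera("side")
    s=robot.read_state();print(s['opening'],s['force'],s['wrist_torque'],s['tool_pos'])
plan([.4488,-.1948,.0215],-165.5,1)
E
```

```text
0.02314659267004704 [-0.22104894  0.77110279  1.30456486] [ 0.09056139  0.11419968 -0.00536511] [ 0.4488472  -0.19525233  0.02119969]
0.023229893527960153 [-0.40714915  0.70100051  1.54248569] [0.01747302 0.11301951 0.01643891] [ 0.44883451 -0.19526579  0.02119604]
0.023416660634838358 [-0.98881165 -0.20995628  0.07834316] [0.01488766 0.0969114  0.01115565] [ 0.44881732 -0.19525336  0.02118141]
pos [ 0.4488 -0.1953  0.0212] phi -165.62 tilt [ 3.e-04 -1.e+00 -5.e-04] dphi 0.12
[-0.0001, -0.0003, -0.0004, 0.03, -0.12, 0.02]
```

Call:
{"op": "carry_out", "data": {
  "motion": [0,-0.01,0,0,0,0,-1,0,-0.03,0,0,0,0,-1,0,-0.045,0,0,0,0,-1,0,-0.045,0,0,0,0,-1,0,-0.045,0,0,0,0,-1]
}}

```text
t: 5.6
tool_pos: [0.4412, -0.1913, 0.1925]
orientation: [-0.285, 2.111, -2.082]
force: [1.6, -1.4, -3.9]
opening: 0.0235
```

```bash
python3 - <<'E'
from h import *
s=robot.read_state();print(s['opening'],s['force'],s['wrist_torque'])
plan([.549,.035,.215],-60,15)
E
```

```text
0.0234627233999261 [ 1.62167512 -1.42818781 -3.87962434] [-0.04817243  0.19400711 -0.04630647]
pos [ 0.4412 -0.1913  0.1925] phi -165.62 tilt [ 0.0179 -0.9997 -0.0164] dphi 105.62
[-0.0107, -0.0015, -0.0129, 0.11, -7.04, -0.01]
[-0.0122, -0.0015, -0.0114, 0.11, -7.04, -0.01]
[-0.0135, -0.0015, -0.0099, 0.11, -7.04, -0.01]
[-0.0146, -0.0015, -0.0081, 0.11, -7.04, -0.01]
[-0.0155, -0.0016, -0.0063, 0.11, -7.04, -0.01]
[-0.0161, -0.0016, -0.0043, 0.11, -7.04, -0.01]
[-0.0165, -0.0016, -0.0023, 0.11, -7.04, -0.01]
[-0.0167, -0.0016, -0.0003, 0.11, -7.04, -0.01]
[-0.0166, -0.0016, 0.0018, 0.11, -7.04, -0.01]
[-0.0163, -0.0016, 0.0038, 0.11, -7.04, -0.01]
[-0.0157, -0.0016, 0.0058, 0.11, -7.04, -0.01]
[-0.0148, -0.0016, 0.0077, 0.11, -7.04, -0.01]
[-0.0138, -0.0016, 0.0094, 0.11, -7.04, -0.01]
[-0.0125, -0.0015, 0.011, 0.11, -7.04, -0.01]
[-0.0111, -0.0015, 0.0125, 0.11, -7.04, -0.01]
```

Call:
{"op": "carry_out", "data": {
  "motion": [-0.0107,-0.0015,-0.0129,0.1,-7,0,-1,-0.0122,-0.0015,-0.0114,0.1,-7,0,-1,-0.0135,-0.0015,-0.0099,0.1,-7,0,-1,-0.0146,-0.0015,-0.0081,0.1,-7,0,-1,-0.0155,-0.0015,-0.0063,0.1,-7,0,-1]
}}

```text
t: 6.1
tool_pos: [0.4797, -0.117, 0.2118]
orientation: [-0.805, 1.699, -1.701]
force: [0.4, -0.5, -3.5]
opening: 0.0235
```

Call:
{"op": "carry_out", "data": {
  "motion": [-0.0161,-0.0015,-0.0043,0.1,-7,0,-1,-0.0165,-0.0015,-0.0023,0.1,-7,0,-1,-0.0167,-0.0015,0,0.1,-7,0,-1,-0.0166,-0.0015,0.0018,0.1,-7,0,-1,-0.0163,-0.0015,0.0038,0.1,-7,0,-1]
}}

```text
t: 6.6
tool_pos: [0.5127, -0.0373, 0.2195]
orientation: [-1.188, 1.247, -1.255]
force: [0.3, -0.3, -3.0]
opening: 0.0232
```

```bash
python3 - <<'E'
from h import *
plan([.549,.035,.215],-60,4)
E
```

```text
pos [ 0.5127 -0.0373  0.2195] phi -93.17 tilt [ 7.e-03 -1.e+00 -6.e-04] dphi 33.17
[-0.0186, 0.001, 0.0081, 0.04, -8.29, 0.1]
[-0.0172, 0.001, 0.0106, 0.04, -8.29, 0.1]
[-0.0155, 0.0011, 0.013, 0.04, -8.29, 0.1]
[-0.0134, 0.0011, 0.0151, 0.04, -8.29, 0.1]
```

Call:
{"op": "carry_out", "data": {
  "motion": [-0.0186,0.001,0.0081,0,-8.2,0.1,-1,-0.0172,0.001,0.0106,0,-8.2,0.1,-1,-0.0155,0.001,0.013,0,-8.2,0.1,-1,-0.012,0.001,0.014,0,-7,0.1,-1,0,0,0,0,0,0,-1]
}}

```text
t: 7.1
tool_pos: [0.5474, 0.038, 0.2156]
orientation: [-1.416, 0.819, -0.811]
force: [-1.6, -0.7, -3.5]
opening: 0.0237
```

Call:
{"op": "carry_out", "data": {
  "motion": [0,0,0,0,0,0,-1,0,0,0,0,0,0,-1,0,0,0,0,0,0,-1,0,0,0,0,0,0,-1,0,0,0,0,0,0,-1]
}}

```text
t: 7.6
tool_pos: [0.5459, 0.0358, 0.2158]
orientation: [-1.415, 0.826, -0.818]
force: [0.1, -0.3, -3.2]
opening: 0.0238
```

```bash
python3 - <<'E'
from h import *
s=robot.read_state();print(s['force'],s['wrist_torque'],s['q'].round(2),s['dq'].round(3))
plan([.549,.035,.215],-60,1)
m=imaging.camera_model("wrist");im=imaging.read_camera("wrist"); cv2.imwrite("pics/w3.png",im); np.save("m3.npy",m,allow_pickle=True)
print(proj(m,[[.561,.175,.15]]))
for n in ["square","bore"]:
  for o in models.outline_of("wrist",n): print(n,o['confidence'],o['pixel'])
im=imaging.read_camera("scene"); cv2.imwrite("pics/c3.png",im)
im=imaging.read_camera("side"); cv2.imwrite("pics/s3.png",im)
E
```

```text
[ 0.10736703 -0.28811039 -3.17500206] [-0.16165223 -0.17247147 -0.00640625] [-0.03  0.01  1.66 -0.    1.48 -0.54] [-0.008 -0.006  0.004 -0.001  0.002  0.005]
pos [0.5459 0.0358 0.2158] phi -60.44 tilt [-0.0022 -1.     -0.0071] dphi 0.44
[0.0022, 0.0008, 0.0023, 0.41, -0.44, -0.13]
[[479.8564978   56.93272859]]
square 0.83 [462.9, 60.1]
square 0.53 [323.7, 42.1]
bore 0.76 [321.2, 40.4]
bore 0.61 [165.0, 149.7]
```

View pics/w3.png

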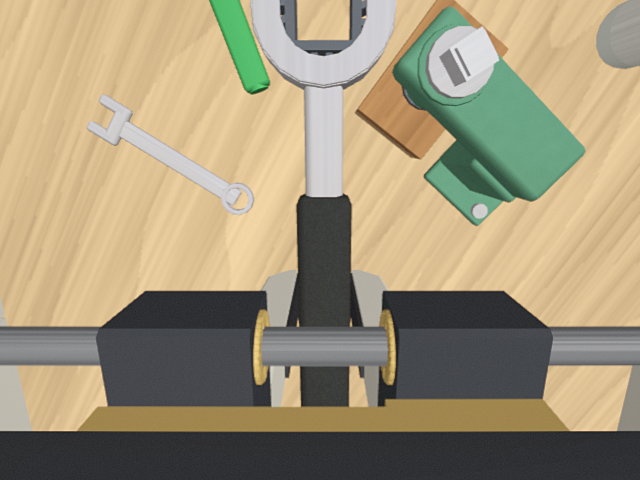

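View pics/c3.png

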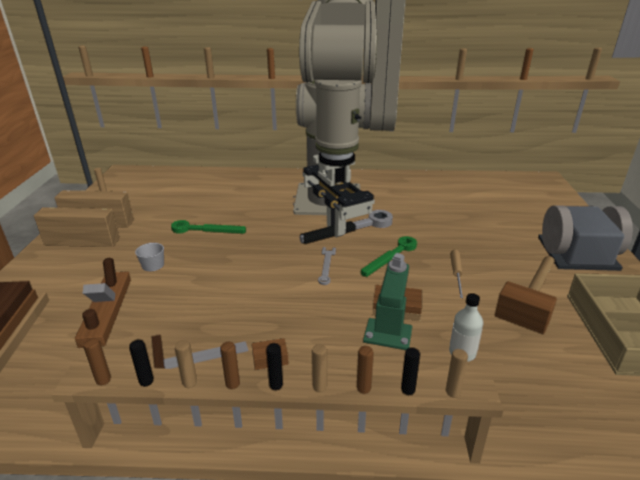

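```bash
python3 - <<'E'
import cv2
im=cv2.imread("pics/w3.png")
cv2.imwrite("pics/w3z.png",cv2.resize(im[10:120,400:520],None,fx=6,fy=5.4545454,interpolation=cv2.INTER_CUBIC))
cv2.imwrite("pics/w3b.png",cv2.resize(im[0:100,240:405],None,fx=4.8,fy=4.8,interpolation=cv2.INTER_CUBIC))
E
```

```text
(no output)
```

View pics/w3z.png

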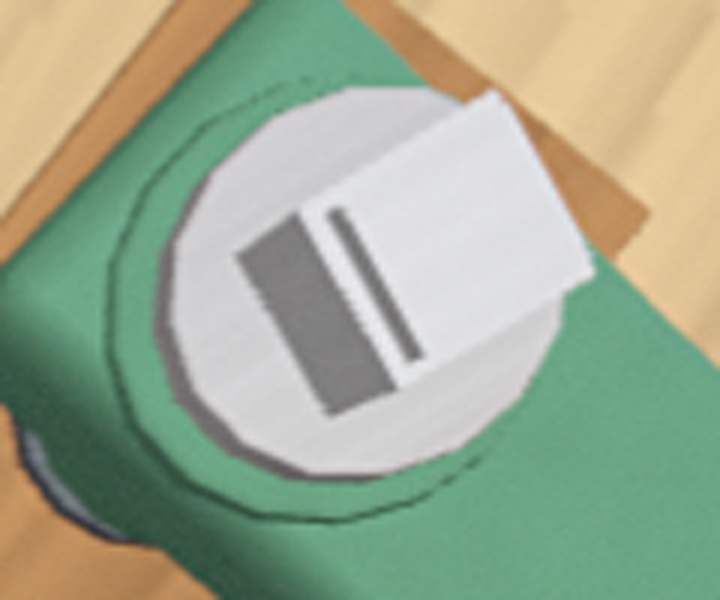

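View pics/w3b.png

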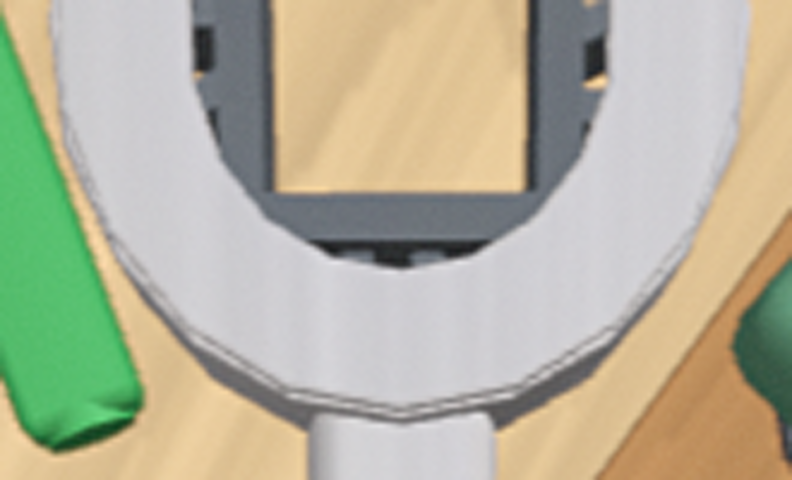

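```bash
python3 - <<'E'
from h import *
from scipy.optimize import least_squares
m=np.load("m3.npy",allow_pickle=True).item()
f=lambda x,y:np.array([400+(x+.5)/6-.5,10+(y+.5)/5.4545-.5])
A,B,C,D=f(300,212),f(395,388),f(238,255),f(330,415)
E1,E2=f(497,90),f(595,270)
for n,p,z in(("A",A,.145),("B",B,.145),("C",C,.126),("D",D,.126),("E1",E1,.145),("E2",E2,.145),("E1",E1,.15),("E2",E2,.15)): print(n,onz(m,p,z)[:2].round(4))
a,b,c,d=[onz(m,p,z)[:2] for p,z in((A,.145),(B,.145),(C,.126),(D,.126))]
ang=lambda p,q:np.degrees(np.arctan2(*(q-p)[::-1]))
print(ang(a,b),ang(c,d),np.linalg.norm(a-b),np.linalg.norm(c-d))
print(ang(onz(m,E1,.145)[:2],onz(m,E2,.145)[:2]),ang(a,onz(m,E1,.145)[:2]),ang(b,onz(m,E2,.145)[:2]))
def mod(q):
    x,y,t,z1,dz=q; R2=np.array([[np.cos(t),-np.sin(t)],[np.sin(t),np.cos(t)]])
    P=[]
    return x,y,R2
# visible near edge is side: local corners (-.01,+-.01)
def res(q):
    x,y,t,z1=q;cc,ss=np.cos(t),np.sin(t);R2=np.array([[cc,-ss],[ss,cc]])
    X=[];
    for l,z in (((-1,1),z1),((-1,-1),z1),((-1,1),z1-.019),((-1,-1),z1-.019),((1,1),z1),((1,-1),z1)):
        X.append(np.r_[R2@(np.array(l)*.01)+[x,y],z])
    return (proj(m,X)-np.array([A,B,C,D,E1,E2])).ravel()
best=None
for t0 in np.radians(np.arange(0,360,30)):
    r=least_squares(res,[.561,.175,t0,.145])
    if best is None or r.cost<best.cost:best=r
print(best.x,np.degrees(best.x[2])%90,best.cost);print(best.fun.reshape(-1,2).round(1))
E
```

```text
A [0.5454 0.1722]
B [0.5622 0.163 ]
C [0.5453 0.1724]
D [0.5625 0.1634]
E1 [0.5545 0.19  ]
E2 [0.5718 0.1811]
E1 [0.5535 0.1879]
E2 [0.5704 0.1791]
-28.771785840675697 -27.721910828558585 0.019248363077261844 0.019398821952013225
-27.423422913835157 62.87241592230456 62.25539029242901
[0.55903351 0.17756911 1.08898644 0.14238256] 62.394327061851584 0.9664362318026992
[[-0.2 -0.5]
 [ 0.9 -0.1]
 [-0.2 -0.3]
 [ 0.2  0.3]
 [-0.4  0. ]
 [-0.3  0.6]]
```

```bash
python3 - <<'E'
from h import *
m=np.load("m3.npy",allow_pickle=True).item()
s,p,M,ph=cur(); p=np.array([.5459,.0358,.2158])
for px in [(323.3,39.7),(296.7,30),(350.,30)]:
    X=onz(m,px,p[2]-.0212+.018); print(M.T@(X-p))
f=lambda x,y:np.array([400+(x+.5)/6-.5,10+(y+.5)/5.4545-.5])
a,b=onz(m,(585,150),.113),onz(m,(490,42),.113);print("arm edge",a,b,np.degrees(np.arctan2(*(a-b)[1::-1])))
for c in [(460,2),(585,150),(530,200),(397,78)]: print(onz(m,c,.115).round(3))
print(onz(m,(480,210),.008))
phi=-117.8;S=np.array([.5588,.1768])
t=S+.115*np.array([np.cos(np.radians(phi)),np.sin(np.radians(phi))]);print(t)
plan([t[0],t[1],.200],phi,8)
E
```

```text
[-0.10622906  0.00345635 -0.00114715]
[-0.10954662  0.00353388 -0.01102268]
[-0.10947692  0.00339386  0.00877112]
arm edge [0.66326943 0.17680519 0.113     ] [0.57001198 0.1990215  0.113     ] -13.39956350932598
[0.541 0.207 0.115]
[0.662 0.176 0.115]
[0.651 0.132 0.115]
[0.531 0.152 0.115]
[0.67413178 0.11524982 0.008     ]
[0.50516554 0.07507319]
pos [0.546  0.0362 0.2158] phi -60.38 tilt [-0.0023 -1.     -0.0071] dphi -57.42
[-0.0067, 0.002, -0.002, 0.05, 7.18, 0.01]
[-0.0064, 0.002, -0.0029, 0.05, 7.18, 0.01]
[-0.006, 0.002, -0.0036, 0.05, 7.18, 0.01]
[-0.0055, 0.002, -0.0044, 0.05, 7.18, 0.01]
[-0.0049, 0.002, -0.005, 0.05, 7.18, 0.01]
[-0.0043, 0.002, -0.0056, 0.05, 7.18, 0.01]
[-0.0035, 0.002, -0.0061, 0.05, 7.18, 0.01]
[-0.0027, 0.002, -0.0065, 0.05, 7.18, 0.01]
```

```bash
python3 - <<'E'
import cv2
im=cv2.imread("pics/s3.png")
cv2.imwrite("pics/s3z.png",im[100:340,180:440].repeat(3,0).repeat(3,1)[:600])
E
```

```text
(no output)
```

View pics/s3z.png

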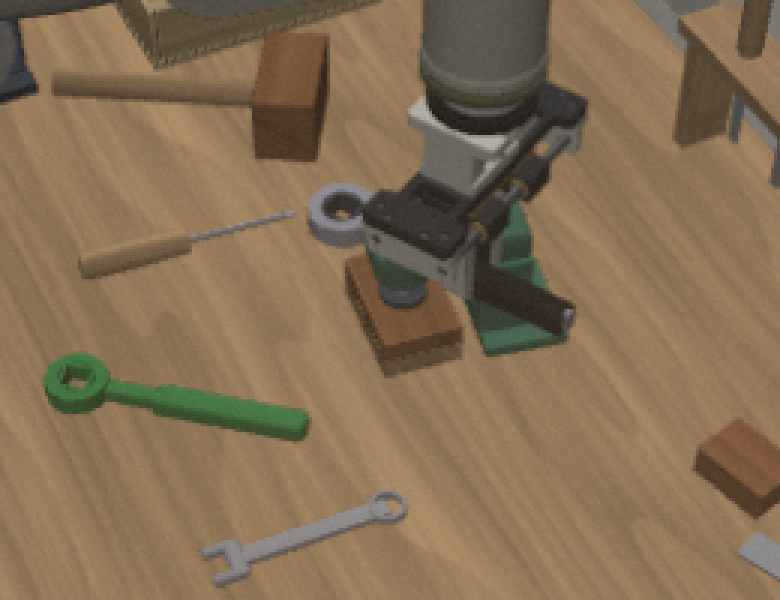

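Call:
{"op": "carry_out", "data": {
  "motion": [-0.0067,0.002,-0.002,0,7.2,0,-1,-0.0064,0.002,-0.0029,0,7.2,0,-1,-0.006,0.002,-0.0036,0,7.2,0,-1,-0.0055,0.002,-0.0044,0,7.2,0,-1,-0.0049,0.002,-0.005,0,7.2,0,-1]
}}

```text
t: 8.35
tool_pos: [0.5204, 0.0607, 0.2058]
orientation: [-1.149, 1.312, -1.306]
force: [-0.1, 0.1, -3.1]
opening: 0.0236
```

Call:
{"op": "carry_out", "data": {
  "motion": [-0.0043,0.002,-0.0056,0,7.2,0,-1,-0.0035,0.002,-0.0061,0,7.2,0,-1,-0.0027,0.002,-0.0065,0,7.0,0,-1,0,0,0,0,0,0,-1,0,0,0,0,0,0,-1]
}}

```text
t: 8.85
tool_pos: [0.5039, 0.0768, 0.1993]
orientation: [-0.924, 1.587, -1.582]
force: [0.6, -0.5, -3.3]
opening: 0.0235
```

```bash
python3 - <<'E'
from h import *
s=robot.read_state();print(s['force'],s['wrist_torque'])
plan([.5052,.0751,.2],-117.8,1)
E
```

```text
[ 0.55627669 -0.5314225  -3.31951519] [-0.14757468  0.12408247  0.01300193]
pos [0.5039 0.0768 0.1993] phi -119.89 tilt [ 0.0057 -1.     -0.0065] dphi 2.09
[0.0009, -0.0008, 0.0019, 0.38, -2.09, 0.32]
```

Call:
{"op": "carry_out", "data": {
  "motion": [0.0009,0,0.0019,0.38,-2.09,0.32,-1,0,0,0,0,0,0,-1,0,0,0,0,0,0,-1,0,0,0,0,0,0,-1,0,0,0,0,0,0,-1]
}}

```text
t: 9.35
tool_pos: [0.506, 0.0743, 0.1997]
orientation: [-0.945, 1.551, -1.551]
force: [-0.5, -0.5, -3.5]
opening: 0.0237
```

```bash
python3 - <<'E'
from h import *
s=robot.read_state();print(s['force'],s['wrist_torque'])
plan([.5052,.0751,.2],-117.8,1)
for c in ["wrist","scene","side"]:
    m=imaging.camera_model(c);im=imaging.read_camera(c);cv2.imwrite(f"pics/{c}4.png",im)
    if c=="wrist": cv2.imwrite("pics/w4z.png",cv2.resize(im[0:110,240:410],None,fx=4.7,fy=4.7,interpolation=cv2.INTER_CUBIC));np.save("m4.npy",m,allow_pickle=True)
    if c=="scene": cv2.imwrite("pics/c4z.png",cv2.resize(im[200:350,320:460],None,fx=4,fy=4,interpolation=cv2.INTER_CUBIC))
    if c=="side": cv2.imwrite("pics/s4z.png",cv2.resize(im[120:240,250:400],None,fx=5,fy=5,interpolation=cv2.INTER_CUBIC))
E
```

```text
[-0.50388381 -0.5353576  -3.50369606] [-0.18346064  0.12822076 -0.00217933]
pos [0.506  0.0743 0.1997] phi -117.32 tilt [ 1.e-04 -1.e+00  4.e-04] dphi -0.48
[-0.0004, -0.0003, -0.001, -0.02, 0.48, 0.01]
```

View pics/w4z.png

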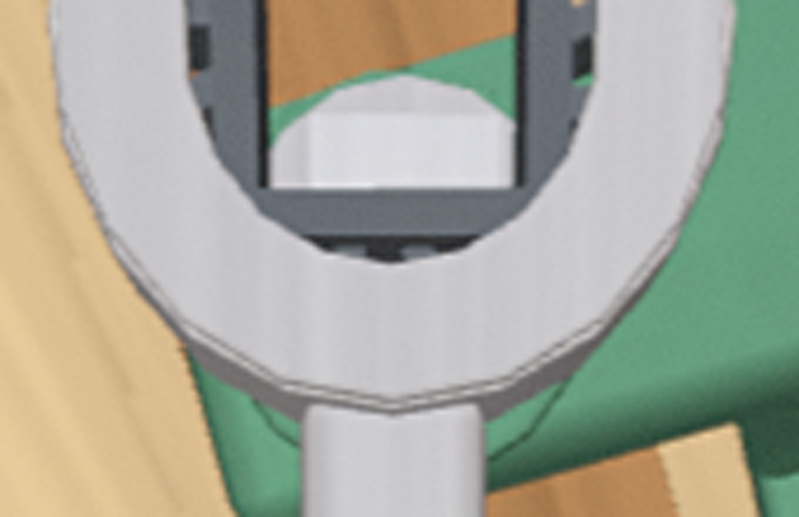

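View pics/c4z.png

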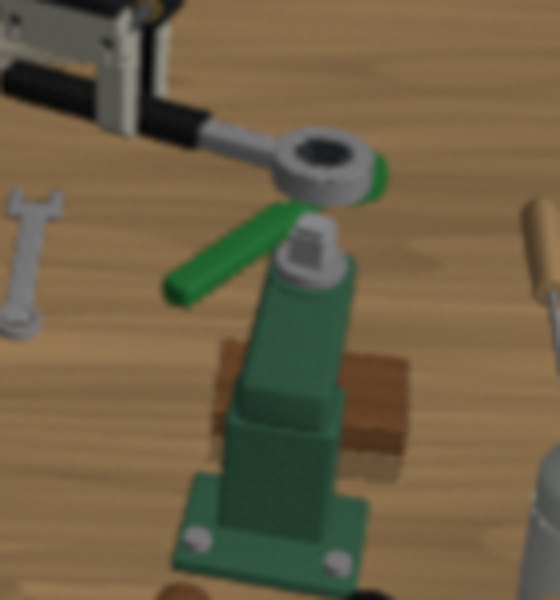

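View pics/s4z.png

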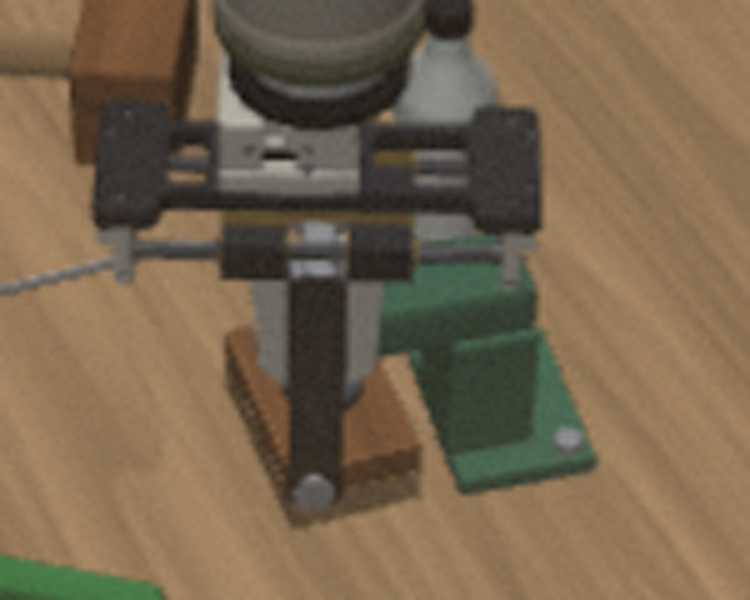

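```bash
python3 - <<'E'
from h import *
m=np.load("m4.npy",allow_pickle=True).item()
s,p,M,ph=cur(); print(p)
f=lambda x,y:(240+(x+.5)/4.7-.5,(y+.5)/4.7-.5)
print("sq far",M.T@(onz(m,f(406.5,113),.145)-p),"L",M.T@(onz(m,f(310,130),.145)-p),"R",M.T@(onz(m,f(505,130),.145)-p))
for z in(.018,.015): print("bore near",M.T@(onz(m,f(392,187),p[2]-.0212+z)-p))
print("bore L/R top",M.T@(onz(m,f(260,100),p[2]-.0032)-p),M.T@(onz(m,f(525,100),p[2]-.0032)-p))
print("bore L/R bot",M.T@(onz(m,f(268,100),p[2]-.0212)-p),M.T@(onz(m,f(517,100),p[2]-.0212)-p))
print("edge ang", [M.T@(onz(m,f(x,113),.145)-p) for x in (320,495)])
E
```

```text
[0.50588268 0.07437441 0.19965055]
sq far [-1.25132098e-01  5.46373435e-02  1.21697424e-06] L [-0.12351459  0.05463404 -0.01021108] R [-0.12350719  0.05464107  0.01042857]
bore near [-0.10501877  0.00318842 -0.00145221]
bore near [-0.10577676  0.00618834 -0.00145732]
bore L/R top [-0.11124012  0.00318424 -0.01180233] [-0.11123196  0.00319132  0.00899461]
bore L/R bot [-0.11653537  0.02118348 -0.01237394] [-0.11652678  0.02119094  0.00951636]
edge ang [array([-0.1251366 ,  0.05463423, -0.00913424]), array([-0.12513015,  0.05464053,  0.00934886])]
```

Call:
{"op": "carry_out", "data": {
  "motion": [0.0007,0.006,0.0014,0,0,0,-1,0,0.008,0,0,0,0,-1,0,0.008,0,0,0,0,-1,0,0,0,0,0,0,-1,0,0,0,0,0,0,-1]
}}

```text
t: 10.0
tool_pos: [0.5063, 0.073, 0.1747]
orientation: [-0.946, 1.552, -1.551]
force: [-0.0, 0.0, -3.1]
opening: 0.0231
```

```bash
python3 - <<'E'
from h import *
s,p,M,ph=cur();p0=np.array([.50588,.07437,.19965]); M0=Rt(-117.3)
tgt=p0+M0@np.array([.0007,0,.0014]);tgt[2]=.150
print(tgt,s['force'],s['wrist_torque'])
plan(tgt,-117.3,1)
m=imaging.camera_model("wrist");im=imaging.read_camera("wrist");cv2.imwrite("pics/w5z.png",cv2.resize(im[0:110,240:410],None,fx=4.7,fy=4.7,interpolation=cv2.INTER_CUBIC))
E
```

```text
[0.50680301 0.07310586 0.15      ] [-1.05731492e-03  4.61772252e-02 -3.07007593e+00] [-0.13348569  0.1187669  -0.03034261]
pos [0.5063 0.073  0.1747] phi -117.32 tilt [ 9.e-04 -1.e+00 -1.e-03] dphi 0.02
[-0.0004, 0.0247, 0.0004, 0.06, -0.02, 0.05]
```

View pics/w5z.png

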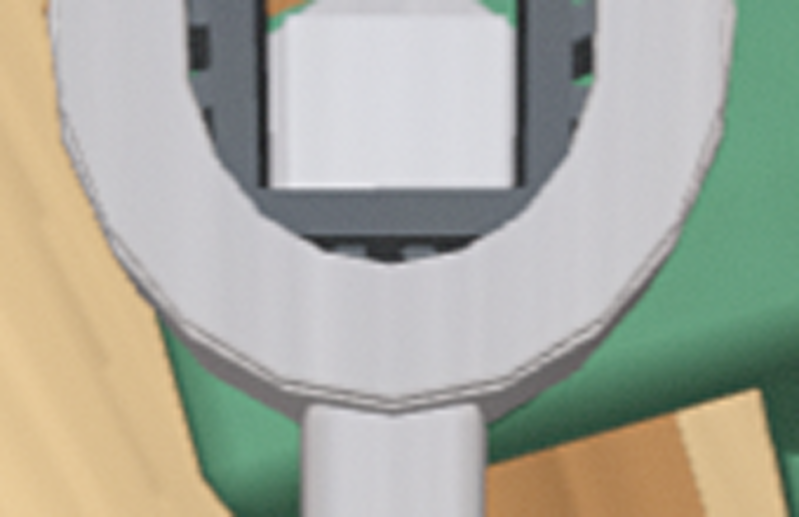

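Call:
{"op": "carry_out", "data": {
  "motion": [-0.0003,0.006,0.0008,0,0,0,-1,0,0.005,0,0,0,0,-1,0,0.004,0,0,0,0,-1,0,0,0,0,0,0,-1,0,0,0,0,0,0,-1]
}}

```text
t: 10.55
tool_pos: [0.5072, 0.073, 0.1586]
orientation: [-0.946, 1.552, -1.551]
force: [0.2, -0.5, -2.8]
opening: 0.0237
```

```bash
python3 - <<'E'
from h import *
s,p,M,ph=cur();print(s['force'],s['wrist_torque'])
plan([0.5067,.0734,.148],-117.3,1)
m=imaging.camera_model("wrist");im=imaging.read_camera("wrist");cv2.imwrite("pics/w6z.png",cv2.resize(im[0:110,240:410],None,fx=4.7,fy=4.7,interpolation=cv2.INTER_CUBIC))
E
```

```text
[ 0.19826693 -0.52655036 -2.77302399] [-0.19434051  0.12271842  0.02299115]
pos [0.5072 0.073  0.1586] phi -117.3 tilt [ 8.e-04 -1.e+00 -9.e-04] dphi 0.0
[-0.0001, 0.0106, -0.0007, 0.05, -0.0, 0.04]
```

View pics/w6z.png

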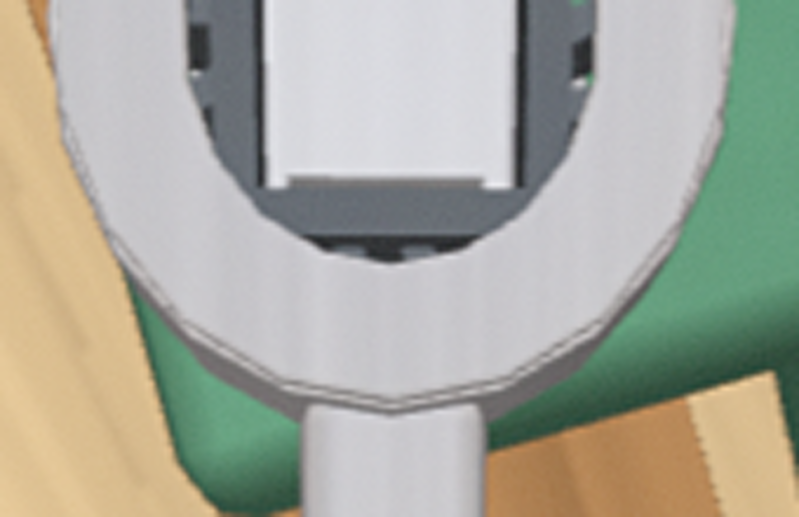

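Call:
{"op": "carry_out", "data": {
  "motion": [0,0.004,-0.0003,0,0,0,-1,0,0.003,0,0,0,0,-1,0,0.002,0,0,0,0,-1,0,0.001,0,0,0,0,-1,0,0,0,0,0,0,-1]
}}

```text
t: 11.1
tool_pos: [0.5072, 0.0731, 0.1481]
orientation: [-0.945, 1.551, -1.551]
force: [0.1, 0.1, -3.0]
opening: 0.0233
```

```bash
python3 - <<'E'
from h import *
s,p,M,ph=cur();print(s['force'],s['wrist_torque'])
plan([0.5067,.0734,.148],-117.3,1)
for c in ["scene","side"]:
    im=imaging.read_camera(c)
    if c=="scene": cv2.imwrite("pics/c7z.png",cv2.resize(im[200:350,320:460],None,fx=4,fy=4,interpolation=cv2.INTER_CUBIC))
E
```

```text
[ 0.09328298  0.13129979 -3.02795049] [-0.13313     0.14928615 -0.04118641]
pos [0.5072 0.0731 0.1481] phi -117.31 tilt [ 4.e-04 -1.e+00 -1.e-04] dphi 0.01
[-0.0001, 0.0001, -0.0006, 0.01, -0.01, 0.03]
```

View pics/c7z.png

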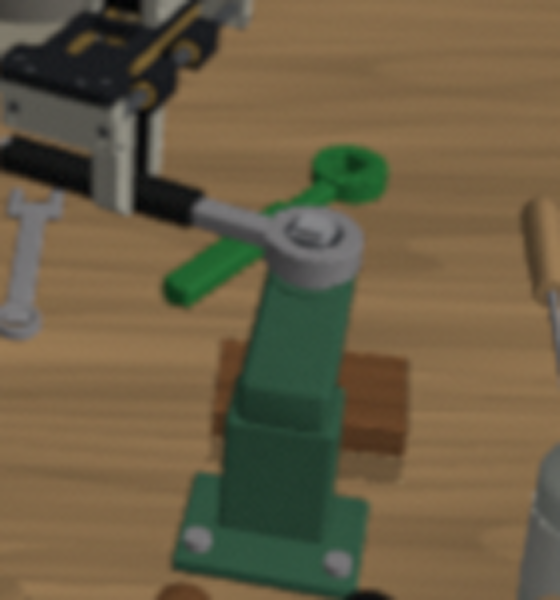

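Call:
{"op": "carry_out", "data": {
  "motion": [0,0.0008,-0.0003,0,0,0,-1,0,0.0008,0,0,0,0,-1,0,0,0,0,0,0,-1,0,0,0,0,0,0,-1,0,0,0,0,0,0,-1]
}}

```text
t: 11.7
tool_pos: [0.5074, 0.0731, 0.1474]
orientation: [-0.944, 1.55, -1.552]
force: [-1.7, -0.3, -2.2]
opening: 0.0237
```

```bash
cat >> h.py <<'E'
S0=np.array([0.507,0.0734])-.1151*np.array([np.cos(np.radians(-117.3)),np.sin(np.radians(-117.3))])
def tq():
    s,p,M,ph=cur();F=s['force'];T=s['wrist_torque'];r=p[:2]-S0
    t=r[0]*F[1]-r[1]*F[0]
    print("rad",np.linalg.norm(r).round(4),"az",np.degrees(np.arctan2(r[1],r[0])).round(2),"phi",ph.round(2),"z",p[2].round(4),"F",F.round(2),"T",T.round(3),"tau rxF",t.round(3),"tot",(t+T[2]).round(3),"t",s['t'])
def arc(n,step,z=None,r=.1151,phi0=None):
    """step deg (neg=cw): rows from current measured pose, target chain on circle"""
    s,p,M,ph=cur(); 
    if z is None:z=p[2]
    pc=p;Mc=M
    for i in range(n):
        f=ph+step*(i+1); tgt=np.r_[S0+r*np.array([np.cos(np.radians(f)),np.sin(np.radians(f))]),z]
        sh=Mc.T@(tgt-pc); rv=np.degrees(R.from_matrix(Mc.T@Rt(f)).as_rotvec())
        print(np.r_[sh.round(4),rv.round(2)].tolist()); pc=tgt;Mc=Rt(f)
E
python3 - <<'E'
from h import *
print(S0); tq(); arc(5,-8)
E
```

```text
[0.55979056 0.17567984]
rad 0.1152 az -117.04 phi -117.31 z 0.1474 F [-1.72 -0.26 -2.22] T [-0.101  0.178  0.015] tau rxF -0.163 tot -0.148 t 11.7
[-0.0012, -0.0, -0.0166, -0.06, 8.0, -0.01]
[-0.0011, 0.0, -0.016, 0.0, 8.0, 0.0]
[-0.0011, 0.0, -0.016, 0.0, 8.0, 0.0]
[-0.0011, 0.0, -0.016, 0.0, 8.0, 0.0]
[-0.0011, 0.0, -0.016, 0.0, 8.0, 0.0]
```

Call:
{"op": "carry_out", "data": {
  "motion": [-0.0007,0,-0.012,0,6,0,-1,-0.0007,0,-0.012,0,6,0,-1,-0.0007,0,-0.012,0,6,0,-1,-0.0007,0,-0.012,0,6,0,-1,-0.0007,0,-0.012,0,6,0,-1]
}}

```text
t: 12.2
tool_pos: [0.4623, 0.1124, 0.1473]
orientation: [-0.544, 1.906, -1.912]
force: [-1.1, -0.1, -2.4]
opening: 0.0236
```

```bash
python3 - <<'E'
from h import *
tq(); arc(3,-6,z=.147); print(robot.read_state()['q'].round(2))
E
```

```text
rad 0.1162 az -147.02 phi -148.29 z 0.1473 F [-1.14 -0.11 -2.4 ] T [0.195 0.204 0.829] tau rxF -0.061 tot 0.768 t 12.2
[-0.0017, 0.0002, -0.0146, -0.16, 6.0, 0.14]
[-0.0006, 0.0, -0.012, 0.0, 6.0, 0.0]
[-0.0006, 0.0, -0.012, 0.0, 6.0, 0.0]
[ 0.13 -0.15  1.93 -0.    1.36  1.15]
```

Call:
{"op": "carry_out", "data": {
  "motion": [-0.0017,0,-0.0146,-0.1,6,0.1,-1,-0.0007,0,-0.0125,0,6,0,-1,-0.0007,0,-0.0125,0,6,0,-1,-0.0007,0,-0.0125,0,6,0,-1,-0.0007,0,-0.0125,0,6,0,-1]
}}

```text
t: 12.7
tool_pos: [0.4431, 0.1735, 0.1474]
orientation: [-0.01, 2.21, -2.225]
force: [1.4, -2.9, -1.5]
opening: 0.0237
```

```bash
python3 - <<'E'
from h import *
tq(); arc(3,-6,z=.147); print(robot.read_state()['q'].round(2))
E
```

```text
rad 0.1167 az -178.91 phi -179.51 z 0.1474 F [ 1.4  -2.94 -1.54] T [-0.152 -0.101  0.477] tau rxF 0.346 tot 0.822 t 12.7
[-0.0022, 0.0003, -0.0133, -0.4, 6.0, 0.02]
[-0.0006, 0.0, -0.012, 0.0, 6.0, 0.0]
[-0.0006, 0.0, -0.012, 0.0, 6.0, 0.0]
[ 0.27 -0.15  1.93 -0.01  1.36  1.83]
```

Call:
{"op": "carry_out", "data": {
  "motion": [-0.002,0,-0.0133,-0.3,6,0,-1,-0.0008,0,-0.0125,0,6,0,-1,-0.0008,0,-0.0125,0,6,0,-1,-0.0008,0,-0.0125,0,6,0,-1,-0.0008,0,-0.0125,0,6,0,-1]
}}

```text
t: 13.2
tool_pos: [0.4585, 0.2345, 0.1469]
orientation: [-0.522, -1.911, 1.926]
force: [-0.9, -3.1, 0.1]
opening: 0.0236
```

```bash
python3 - <<'E'
from h import *
tq(); arc(3,6,z=.147); print(robot.read_state()['q'].round(2))
for c in ["scene"]:
    im=imaging.read_camera(c)
    cv2.imwrite("pics/c8z.png",cv2.resize(im[180:350,300:460],None,fx=3.5,fy=3.5,interpolation=cv2.INTER_CUBIC))
E
```

```text
rad 0.1171 az 149.84 phi 149.35 z 0.1469 F [-0.86 -3.14  0.12] T [-0.397  0.04   0.388] tau rxF 0.369 tot 0.757 t 13.2
[-0.0026, 0.0, 0.011, -0.47, -6.0, 0.1]
[-0.0006, 0.0, 0.012, 0.0, -6.0, 0.0]
[-0.0006, 0.0, 0.012, 0.0, -6.0, 0.0]
[ 0.38 -0.03  1.82 -0.    1.36  2.48]
```

View pics/c8z.png

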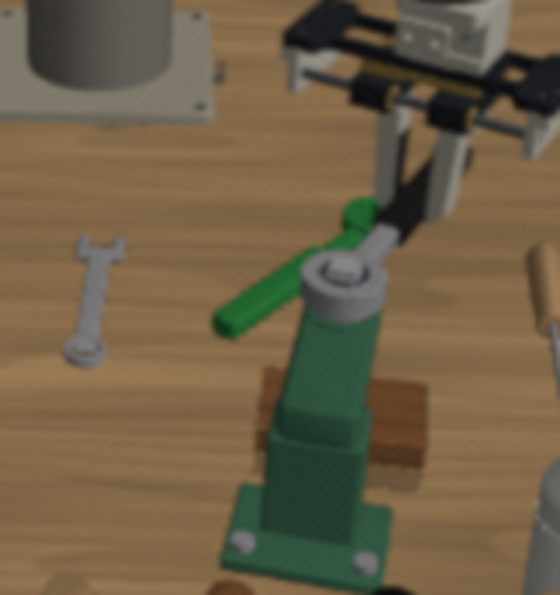

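Call:
{"op": "carry_out", "data": {
  "motion": [-0.0022,0,0.015,-0.4,-8,0.1,-1,-0.0013,0,0.0163,0,-8,0,-1,-0.0013,0,0.0163,0,-8,0,-1,-0.0013,0,0.0163,0,-8,0,-1,-0.0013,0,0.0163,0,-8,0,-1]
}}

```text
t: 13.75
tool_pos: [0.445, 0.1552, 0.1471]
orientation: [-0.207, 2.12, -2.124]
force: [-1.1, -2.9, -0.3]
opening: 0.0235
```

```bash
python3 - <<'E'
from h import *
tq(); arc(3,8,z=.147); print(robot.read_state()['q'].round(2))
E
```

```text
rad 0.1166 az -169.89 phi -169.0 z 0.1471 F [-1.12 -2.95 -0.33] T [-0.415 -0.037 -0.415] tau rxF 0.316 tot -0.099 t 13.75
[-0.0026, 0.0002, 0.0178, -0.09, -8.0, 0.15]
[-0.0011, 0.0, 0.016, 0.0, -8.0, 0.0]
[-0.0011, 0.0, 0.016, 0.0, -8.0, 0.0]
[ 0.23 -0.16  1.94 -0.    1.36  1.61]
```

Call:
{"op": "carry_out", "data": {
  "motion": [-0.0024,0,0.0178,0,-8,0.1,-1,-0.0013,0,0.0165,0,-8,0,-1,-0.0013,0,0.0165,0,-8,0,-1,-0.0013,0,0.0165,0,-8,0,-1,-0.0013,0,0.0165,0,-8,0,-1]
}}

```text
t: 14.25
tool_pos: [0.49, 0.0824, 0.148]
orientation: [-0.833, 1.662, -1.662]
force: [1.3, 1.7, -2.9]
opening: 0.0235
```

```bash
python3 - <<'E'
from h import *
tq(); arc(3,8,z=.147); print(robot.read_state()['q'].round(2))
E
```

```text
rad 0.1165 az -126.81 phi -126.63 z 0.148 F [ 1.34  1.67 -2.93] T [ 0.189 -0.147  0.001] tau rxF 0.009 tot 0.01 t 14.25
[-0.0025, 0.001, 0.0164, -0.05, -8.0, -0.11]
[-0.0011, 0.0, 0.016, 0.0, -8.0, 0.0]
[-0.0011, 0.0, 0.016, 0.0, -8.0, 0.0]
[ 0.06 -0.09  1.88  0.    1.35  0.7 ]
```

Call:
{"op": "carry_out", "data": {
  "motion": [-0.0024,0.001,0.0164,0,-8,0,-1,-0.0013,0,0.0163,0,-8,0,-1,-0.0013,0,0.0163,0,-8,0,-1,-0.0013,0,0.0163,0,-8,0,-1,-0.0013,0,0.0163,0,-8,0,-1]
}}

```text
t: 14.75
tool_pos: [0.5709, 0.0602, 0.1475]
orientation: [-1.248, 1.135, -1.136]
force: [-0.0, 3.6, -2.5]
opening: 0.0234
```

```bash
python3 - <<'E'
from h import *
tq(); arc(3,8,z=.147); print(robot.read_state()['q'].round(2))
E
```

```text
rad 0.116 az -84.53 phi -84.37 z 0.1475 F [-0.03  3.6  -2.51] T [ 0.55  -0.131 -0.121] tau rxF 0.037 tot -0.084 t 14.75
[-0.002, 0.0006, 0.0163, -0.3, -8.0, -0.2]
[-0.0011, 0.0, 0.016, 0.0, -8.0, 0.0]
[-0.0011, 0.0, 0.016, 0.0, -8.0, 0.0]
[ 0.01  0.12  1.67  0.    1.35 -0.09]
```

Call:
{"op": "carry_out", "data": {
  "motion": [-0.002,0.0006,0.0163,-0.3,-8,-0.2,-1,-0.0013,0,0.0163,0,-8,0,-1,-0.0013,0,0.016,0,-8,0,-1,0,0,0,0,0,0,-1,0,0,0,0,0,0,-1]
}}

```text
t: 15.25
tool_pos: [0.6204, 0.0768, 0.1471]
orientation: [-1.416, 0.797, -0.798]
force: [0.1, 0.4, -1.7]
opening: 0.0234
```

```bash
python3 - <<'E'
from h import *
tq(); arc(3,-7,z=.147); print(robot.read_state()['q'].round(2))
E
```

```text
rad 0.116 az -58.51 phi -58.68 z 0.1471 F [ 0.1   0.36 -1.67] T [ 0.11  -0.065 -0.053] tau rxF 0.031 tot -0.021 t 15.25
[-0.0017, 0.0001, -0.0144, -0.19, 7.0, -0.08]
[-0.0009, 0.0, -0.014, 0.0, 7.0, 0.0]
[-0.0009, 0.0, -0.014, 0.0, 7.0, 0.0]
[ 0.04  0.25  1.52  0.    1.37 -0.51]
```

Call:
{"op": "carry_out", "data": {
  "motion": [-0.0015,0,-0.0145,-0.1,7,0,-1,-0.0011,0,-0.0145,0,7,0,-1,-0.0011,0,-0.0145,0,7,0,-1,-0.0011,0,-0.0145,0,7,0,-1,-0.0011,0,-0.0145,0,7,0,-1]
}}

```text
t: 15.75
tool_pos: [0.5505, 0.0602, 0.148]
orientation: [-1.155, 1.271, -1.279]
force: [4.1, 3.8, -4.8]
opening: 0.0238
```

```bash
python3 - <<'E'
from h import *
tq(); arc(3,-5,z=.147); print(robot.read_state()['q'].round(2))
E
```

```text
rad 0.1159 az -94.61 phi -95.26 z 0.148 F [ 4.14  3.77 -4.8 ] T [ 0.464 -0.508  0.328] tau rxF 0.443 tot 0.771 t 15.75
[-0.0012, 0.0009, -0.0114, -0.55, 5.0, -0.24]
[-0.0004, 0.0, -0.01, 0.0, 5.0, 0.0]
[-0.0004, 0.0, -0.01, 0.0, 5.0, 0.0]
[0.01 0.06 1.73 0.   1.34 0.11]
```

Call:
{"op": "carry_out", "data": {
  "motion": [-0.0012,0.0007,-0.0094,-0.5,4,-0.2,-1,-0.0006,0,-0.0083,0,4,0,-1,-0.0006,0,-0.0083,0,4,0,-1,-0.0006,0,-0.0083,0,4,0,-1,-0.0006,0,-0.0083,0,4,0,-1]
}}

```text
t: 16.25
tool_pos: [0.5089, 0.0715, 0.1481]
orientation: [-0.942, 1.535, -1.547]
force: [3.6, 2.0, -5.5]
opening: 0.0238
```

```bash
python3 - <<'E'
from h import *
tq(); arc(2,-4,z=.147)
E
```

```text
rad 0.116 az -116.04 phi -116.68 z 0.1481 F [ 3.59  1.98 -5.53] T [ 0.167 -0.496  0.466] tau rxF 0.273 tot 0.739 t 16.25
[-0.0011, 0.001, -0.0093, -0.59, 4.0, -0.25]
[-0.0003, 0.0, -0.008, 0.0, 4.0, 0.0]
```

Call:
{"op": "carry_out", "data": {
  "motion": [-0.0011,0.0008,-0.0075,-0.5,3,-0.2,-1,-0.0005,0,-0.0063,0,3,0,-1,-0.0005,0,-0.0063,0,3,0,-1,-0.0005,0,-0.0063,0,3,0,-1,-0.0005,0,-0.0063,0,3,0,-1]
}}

```text
t: 16.75
tool_pos: [0.4821, 0.0894, 0.1478]
orientation: [-0.75, 1.725, -1.738]
force: [3.1, 0.8, -4.8]
opening: 0.0235
```

```bash
python3 - <<'E'
from h import *
tq(); arc(2,-3,z=.147)
E
```

```text
rad 0.1161 az -131.97 phi -132.74 z 0.1478 F [ 3.13  0.84 -4.81] T [ 0.173 -0.27   0.579] tau rxF 0.205 tot 0.784 t 16.75
[-0.0011, 0.0007, -0.0076, -0.53, 3.0, -0.26]
[-0.0002, 0.0, -0.006, 0.0, 3.0, 0.0]
```

Call:
{"op": "carry_out", "data": {
  "motion": [-0.001,0.0007,-0.0078,-0.5,3,-0.2,-1,-0.0005,0,-0.0064,0,3,0,-1,-0.0005,0,-0.0064,0,3,0,-1,-0.0005,0,-0.0064,0,3,0,-1,-0.0005,0,-0.0064,0,3,0,-1]
}}

```text
t: 17.25
tool_pos: [0.4613, 0.1137, 0.1476]
orientation: [-0.528, 1.906, -1.916]
force: [3.7, -0.4, -4.8]
opening: 0.0235
```

```bash
python3 - <<'E'
from h import *
tq(); arc(2,-3,z=.147)
E
```

```text
rad 0.1163 az -147.83 phi -148.74 z 0.1476 F [ 3.75 -0.45 -4.82] T [ 0.141 -0.151  0.701] tau rxF 0.276 tot 0.977 t 17.25
[-0.0014, 0.0005, -0.0079, -0.38, 3.0, -0.29]
[-0.0002, 0.0, -0.006, 0.0, 3.0, 0.0]
```

Call:
{"op": "carry_out", "data": {
  "motion": [-0.001,0.0004,-0.0033,-0.3,1.2,-0.2,-1,-0.0002,0,-0.0026,0,1.2,0,-1,-0.0002,0,-0.0026,0,1.2,0,-1,-0.0002,0,-0.0026,0,1.2,0,-1,-0.0002,0,-0.0026,0,1.2,0,-1]
}}

```text
t: 17.75
tool_pos: [0.4549, 0.1254, 0.1472]
orientation: [-0.434, 1.978, -1.985]
force: [-0.0, -3.1, -1.9]
opening: 0.0234
```

```bash
python3 - <<'E'
from h import *
tq(); imaging.read_camera("side");tq();im=imaging.read_camera("side");tq(); arc(2,-1.2,z=.147)
cv2.imwrite("pics/s9z.png",cv2.resize(im[140:250,270:390],None,fx=5,fy=5,interpolation=cv2.INTER_CUBIC))
E
```

```text
rad 0.1163 az -154.4 phi -155.19 z 0.1472 F [-0.05 -3.1  -1.95] T [-0.304  0.207  0.541] tau rxF 0.322 tot 0.863 t 17.75
rad 0.1163 az -154.57 phi -155.27 z 0.1472 F [-1.18 -2.41 -1.65] T [-0.338  0.298  0.551] tau rxF 0.194 tot 0.745 t 17.8
rad 0.1163 az -154.48 phi -155.14 z 0.1472 F [-0.55 -2.72 -0.96] T [-0.389  0.233  0.525] tau rxF 0.258 tot 0.783 t 17.85
[-0.0012, 0.0002, -0.0037, -0.19, 1.2, -0.03]
[-0.0, 0.0, -0.0024, 0.0, 1.2, 0.0]
```

View pics/s9z.png

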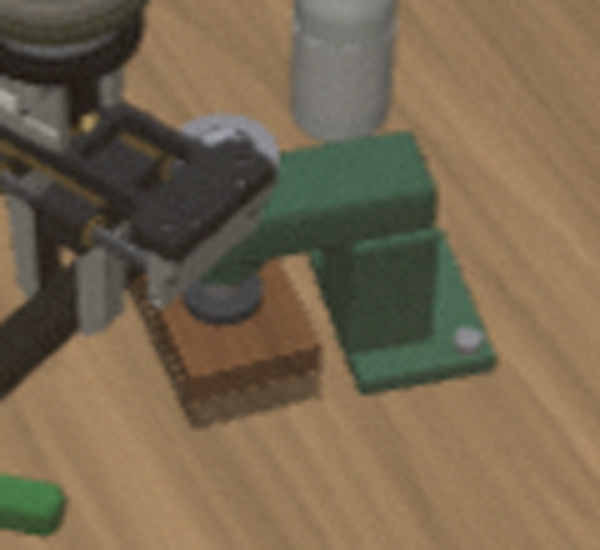

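Call:
{"op": "carry_out", "data": {
  "motion": [-0.001,0,-0.005,-0.2,2,0,-1,-0.0003,0,-0.0043,0,2,0,-1,-0.0003,0,-0.0043,0,2,0,-1,-0.0003,0,-0.0043,0,2,0,-1,-0.0003,0,-0.0043,0,2,0,-1]
}}

```text
t: 18.35
tool_pos: [0.4475, 0.1453, 0.147]
orientation: [-0.27, 2.085, -2.092]
force: [-3.0, -4.0, 0.3]
opening: 0.0233
```

```bash
python3 - <<'E'
from h import *
tq(); imaging.read_camera("side");tq(); arc(2,-2,z=.147)
E
```

```text
rad 0.1164 az -164.87 phi -165.5 z 0.147 F [-2.96 -3.99  0.25] T [-0.453  0.335  0.529] tau rxF 0.359 tot 0.887 t 18.35
rad 0.1164 az -165.12 phi -165.62 z 0.1469 F [-3.37 -3.18  0.67] T [-0.52   0.442  0.357] tau rxF 0.257 tot 0.614 t 18.4
[-0.0013, -0.0001, -0.005, -0.15, 2.0, 0.26]
[-0.0001, 0.0, -0.004, 0.0, 2.0, 0.0]
```

Call:
{"op": "carry_out", "data": {
  "motion": [-0.0012,-0.0002,-0.0056,-0.1,2.4,0.2,-1,-0.0003,0,-0.0051,0,2.4,0,-1,-0.0003,0,-0.0051,0,2.4,0,-1,-0.0003,0,-0.0051,0,2.4,0,-1,-0.0003,0,-0.0051,0,2.4,0,-1]
}}

```text
t: 18.9
tool_pos: [0.4434, 0.1696, 0.1468]
orientation: [-0.049, 2.199, -2.212]
force: [-2.1, -4.8, 2.0]
opening: 0.0232
```

```bash
python3 - <<'E'
from h import *
tq(); arc(2,-2,z=.147);print(robot.read_state()['q'][5])
E
```

```text
rad 0.1165 az -177.01 phi -177.83 z 0.1468 F [-2.05 -4.82  2.  ] T [-0.693  0.411  0.597] tau rxF 0.548 tot 1.145 t 18.9
[-0.0015, -0.0002, -0.0057, -0.35, 2.0, 0.36]
[-0.0001, 0.0, -0.004, 0.0, 2.0, 0.0]
1.79441190660182
```

Call:
{"op": "carry_out", "data": {
  "motion": [-0.0008,-0.0002,-0.0028,-0.2,0.8,0.2,-1,-0.0001,0,-0.0018,0,0.8,0,-1,-0.0001,0,-0.0018,0,0.8,0,-1,-0.0001,0,-0.0018,0,0.8,0,-1,-0.0001,0,-0.0018,0,0.8,0,-1]
}}

```text
t: 19.4
tool_pos: [0.4432, 0.1769, 0.1469]
orientation: [-0.026, -2.193, 2.212]
force: [-2.5, -5.3, 1.2]
opening: 0.0234
```

```bash
python3 - <<'E'
from h import *
tq();imaging.read_camera("side");tq();imaging.read_camera("side");tq(); arc(2,-1,z=.147)
E
```

```text
rad 0.1166 az 179.38 phi 178.26 z 0.1469 F [-2.54 -5.28  1.21] T [-0.468  0.358  0.753] tau rxF 0.618 tot 1.371 t 19.4
rad 0.1166 az 179.3 phi 178.21 z 0.1469 F [-2.7  -4.44  1.38] T [-0.453  0.363  0.736] tau rxF 0.522 tot 1.258 t 19.45
rad 0.1166 az 179.32 phi 178.27 z 0.1469 F [-2.68 -4.57  1.51] T [-0.516  0.325  0.757] tau rxF 0.537 tot 1.294 t 19.5
[-0.0015, -0.0002, -0.0041, -0.5, 1.0, 0.37]
[-0.0, 0.0, -0.002, 0.0, 1.0, 0.0]
```

Call:
{"op": "carry_out", "data": {
  "motion": [0,-0.0004,0.002,0,-1.5,0,-1,0,0,0,0,0,0,-1,0,0,0,0,0,0,0.5,0,0,0,0,0,0,0.5,0,0,0,0,0,0,0.5],
  "squeeze": 20
}}

```text
t: 20.0
tool_pos: [0.4443, 0.1715, 0.1471]
orientation: [0.005, -2.203, 2.233]
force: [-0.7, -1.0, -0.2]
opening: 0.0437
```

Call:
{"op": "carry_out", "data": {
  "motion": [0,0,0,0,0,0,0.5,0,0,0,0,0,0,0.5,0,0,0,0,0,0,0.5,0,0,0,0,0,0,0.5,0,0,0,0,0,0,0.5]
}}

```text
t: 20.5
tool_pos: [0.4445, 0.1728, 0.1478]
orientation: [0.005, -2.206, 2.231]
force: [1.0, 0.6, -1.1]
opening: 0.0695
```

```bash
python3 - <<'E'
from h import *
tq();print(robot.read_state()['opening'])
for c in ["side","scene"]:
    im=imaging.read_camera(c)
    if c=="side":cv2.imwrite("pics/s10.png",cv2.resize(im[140:290,230:390],None,fx=4,fy=4,interpolation=cv2.INTER_CUBIC))
    else: cv2.imwrite("pics/c10.png",cv2.resize(im[180:350,300:460],None,fx=3.5,fy=3.5,interpolation=cv2.INTER_CUBIC))
E
```

```text
rad 0.1153 az -178.59 phi 179.96 z 0.1478 F [ 1.04  0.59 -1.12] T [ 0.045  0.066 -0.002] tau rxF -0.065 tot -0.067 t 20.5
0.06946667149091999
```

View pics/c10.png

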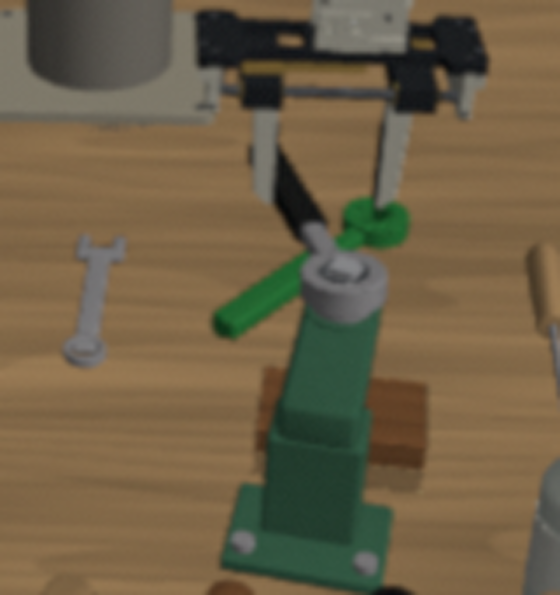

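Call:
{"op": "carry_out", "data": {
  "motion": [0,0,0.005,0,0,0,1,0,0,0.006,0,0,0,1,0,0,0,0,0,0,1,0,0,0,0,0,0,1,0,0,0,0,0,0,1]
}}

```text
t: 21.1
tool_pos: [0.4445, 0.1606, 0.1479]
orientation: [0.005, -2.206, 2.23]
force: [0.5, -0.2, 1.0]
opening: 0.0929
```

```bash
python3 - <<'E'
from h import *
tq();print(robot.read_state()['opening'])
im=imaging.read_camera("scene");cv2.imwrite("pics/c11.png",cv2.resize(im[180:350,300:460],None,fx=3.5,fy=3.5,interpolation=cv2.INTER_CUBIC))
im=imaging.read_camera("wrist");cv2.imwrite("pics/w11.png",im)
E
```

```text
rad 0.1163 az -172.54 phi 179.94 z 0.1479 F [ 0.52 -0.21  1.  ] T [0.069 0.123 0.003] tau rxF 0.032 tot 0.035 t 21.1
0.0928984626220244
```

View pics/w11.png

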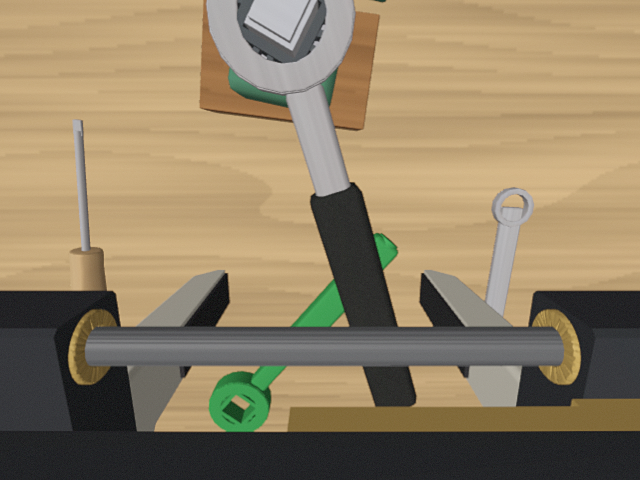

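View pics/c11.png

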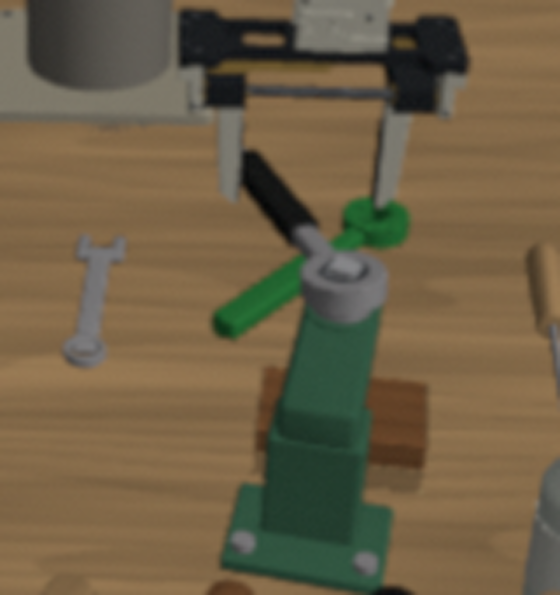

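Call:
{"op": "carry_out", "data": {
  "motion": [0,-0.01,0,0,0,0,1,0,-0.02,0,0,0,0,1,0,-0.03,0,0,0,0,1,0,-0.03,0,0,0,0,1,0,-0.03,0,0,0,0,1]
}}

```text
t: 21.7
tool_pos: [0.442, 0.1617, 0.2689]
orientation: [0.016, -2.199, 2.228]
force: [-0.1, 0.1, -1.0]
opening: 0.0929
```

Call:
{"op": "carry_out", "data": {
  "motion": [0,0,0,0,0,0,1,0,0,0,0,0,0,1,0,0,0,0,0,0,1,0,0,0,0,0,0,1,0,0,0,0,0,0,1]
}}

```text
t: 22.2
tool_pos: [0.4435, 0.1625, 0.2739]
orientation: [0.009, -2.205, 2.23]
force: [0.4, 0.1, 0.5]
opening: 0.0929
```

```bash
python3 - <<'E'
from h import *
tq()
im=imaging.read_camera("scene");cv2.imwrite("pics/c12.png",cv2.resize(im[180:350,300:460],None,fx=3.5,fy=3.5,interpolation=cv2.INTER_CUBIC))
im=imaging.read_camera("side");cv2.imwrite("pics/s12.png",cv2.resize(im[130:290,230:390],None,fx=3.7,fy=3.7,interpolation=cv2.INTER_CUBIC))
m=imaging.camera_model("wrist");np.save("m12.npy",m,allow_pickle=True)
im=imaging.read_camera("wrist");cv2.imwrite("pics/w12.png",im)
E
```

```text
rad 0.117 az -173.53 phi -179.98 z 0.2739 F [0.38 0.06 0.46] T [ 0.071  0.135 -0.038] tau rxF -0.001 tot -0.04 t 22.2
```

View pics/w12.png

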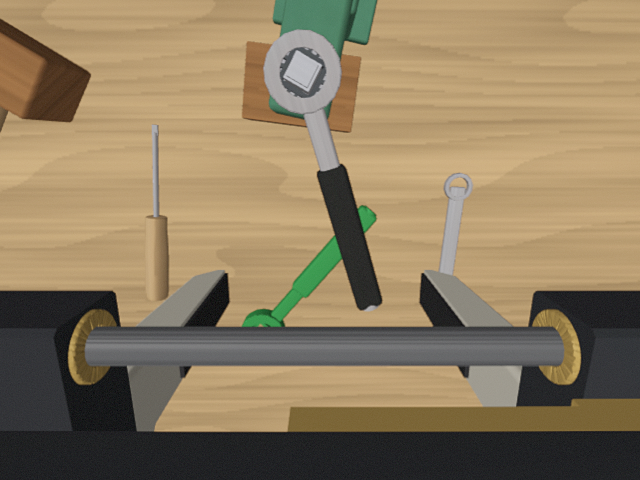

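View pics/s12.png

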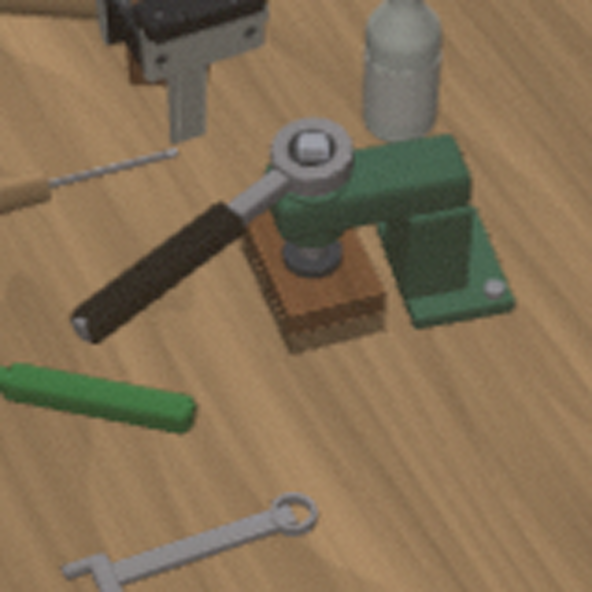

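View pics/c12.png

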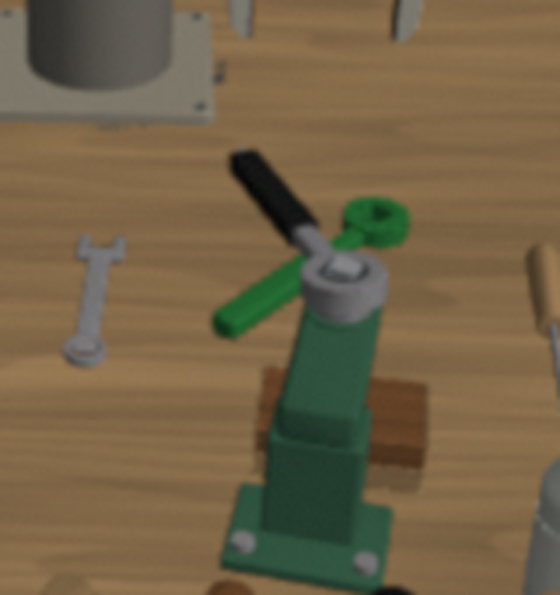

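```bash
python3 -c "
from plant import robot
print(robot.close_job())"
```

```text
the job is handed in; nothing more can be done
None
```

I seated the ratchet wrench on the press spindle and tightened the ram on the block in two clockwise strokes with a ratchet-back between them. I then let go and handed the job in at about 22 s; no verdict came back.

- **Seating:** the wrench went down with almost no resistance. Its underside reached about 126 mm above the bench, which is fully home, and only light contact was felt there.
- **Tightening:** the torque I worked out from the wrist readings was about 0.77 N m while turning freely. It then climbed to 1.26–1.37 N m (about 1.3 held still), so I stopped, inside the 1.1–1.4 N m band and well under the 1.9 N m crush level. The readings scatter by roughly 0.1 N m.
- **Turning:** a last look by eye at the square suggests the spindle turned about 180° in total. That fits contact at about 2.7 rad.
- **After release:** the handle swung back about 20° counter-clockwise as the fingers opened, and it droops a little. During that release I saw no sign of the spindle turning back, and the wrench was still on the square in all three camera views.
- **Other things:** the ram is on the block and the block looks unmoved. Nothing else on the bench was touched as far as the pictures show, and the gripper is about 0.12 m clear of everything.

The scene and side cameras disagreed by several millimetres on single-camera positions. For the grasp and the fit I relied on close-up pictures from the wrist camera instead.

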